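Build up and clamp a bearing pack

TASK

Build up the bearing pack in the swing-arm clamp on the bench: swing the clamp's arm well clear, slide every bearing lying on the bench (there are one to three) down onto the upright mandrel, then the spacer sleeve on top of them, then the plain washer. Swing the arm back over the mandrel to its stop and screw the knurled knob down clockwise, turn after turn, until the spring foot bears on the washer and is pushed about half-way into its barrel, not bottomed. Do not disturb the phone, the earbud case or the water bottle.

Things in the scene. Friction and masses are not known exactly. Their poses are not given: they have to be found in the camera images.
- pack_clamp: the clamp, bolted down: dark steel base plate (90 x 185 x 15 mm) with an upright steel mandrel at one end and a steel pillar (28 mm diameter, 172 mm high) at the other. Origin on the mandrel's axis at bench height; z up, its y axis points from the mandrel to the pillar, which stands at y = +100 mm. A dark bin 105 mm high stands behind it, beyond x = 0.55 m
- mandrel_shoulder (a point): on the mandrel's axis, the top of its 44 mm wide shoulder, 35 mm above the bench, where the first part of the pack comes to rest
- mandrel_tip (a point): the top of the mandrel, 97 mm above the bench. The mandrel is 26 mm in diameter and rises 62 mm from the shoulder; its last 10 mm taper to 14 mm. The parts' bores are 32 mm, so they slide down it by their own weight when let go
- pivot (a point): on the pillar's upright axis, about which the arm swings, at the arm's mid-height, 183 mm above the bench
- swing_arm (a joint): angle of the aluminium arm (22 mm thick, between 172 and 194 mm above the bench, 100 mm from pivot to screw): 0 = at its stop, with the screw straight over the mandrel; grows counter-clockwise seen from above, up to 1.9 rad. Stiff (about 0.8 N m, 8 N at the knob), it stays where it is left; it can be moved by holding or pushing the knob
- knob_centre (a point): centre of the round black knurled knob on top of the screw, 46 mm in diameter, gripping height 24 mm (12 mm above and below this point). With the screw fully up this point is 263 mm above the bench; it sinks 12 mm a turn (1.91 mm per rad)
- screw_knob (a joint): turns of the knob in rad from the screw's top end, 0 to 26.2, growing clockwise seen from above, which lowers the screw 12 mm a turn; it starts at 0 and stays where it is left
- foot_face (a point): centre of the underside of the steel spring foot (52 mm wide ring, hollow so that it passes over the mandrel) under the screw's dark barrel; 115 mm above the bench with the screw fully up
- spring_foot (a joint): how far the foot is pushed up into its barrel: 0 = unloaded, 14 mm of bright stem showing; 0.014 m = bottomed, no stem showing. Spring: 6 N to start, then 1.5 N per mm
- bearing_1_centre (a point): centre (half-way up) of a ball bearing lying flat on the bench: steel rings with a black seal between, 60 mm outside, 32 mm bore, 12 mm thick, 0.12 kg; the bearings are alike; may be absent; its z axis is the bore's axis
- bearing_2_centre (a point): centre (half-way up) of a ball bearing lying flat on the bench: steel rings with a black seal between, 60 mm outside, 32 mm bore, 12 mm thick, 0.12 kg; the bearings are alike; may be absent; its z axis is the bore's axis
- bearing_3_centre (a point): centre (half-way up) of a ball bearing lying flat on the bench: steel rings with a black seal between, 60 mm outside, 32 mm bore, 12 mm thick, 0.12 kg; the bearings are alike; may be absent; its z axis is the bore's axis
- sleeve_centre (a point): centre (half-way up) of the spacer sleeve, a short steel tube standing on the bench: 50 mm outside, 32 mm bore, 20 mm high, 0.12 kg; its z axis is the bore's axis
- washer_centre (a point): centre (half-way up) of the plain steel washer lying flat on the bench: 56 mm outside, 32 mm bore, 8 mm thick, 0.10 kg; its z axis is the bore's axis
- fixture1: obstacle, fixed: a pressing fixture 300 mm high; origin under its middle; its frame stands within 110 mm of that, its low base plate reaches 140 mm towards the robot. The parts of the pack lie in front of it, along the bench's front edge
- hmi_arm: obstacle, fixed: operator panel on a bracket; its box hangs at x > 0.55 m, y < -0.30 m, from 0.35 m upward, behind the parts on the right
- press2: obstacle, fixed: blue hand press 440 mm high left of the clamp, base 190 x 200 mm, origin under its middle; its lever ball is at about x 0.41, y 0.20, z 0.40 m
- phone: bystander: phone lying flat, 71 x 148 x 9 mm, origin at the centre of its underside
- earbud_case: bystander: small black case, 44 x 62 x 24 mm, origin at the centre of its underside
- water_bottle: bystander: half-full clear water bottle, 64 mm wide, 223 mm high, origin at the centre of its underside
Not all that is in view belongs to the job. What is shaped like the part that bears bearing_3_centre but blue is not meant.

How it is judged:
By the outcome, as a careful person would: the job done as asked, in the order asked, and still so for the second after the job is handed in, with the robot touching nothing.
Of bearing_1, bearing_2, bearing_3 only 1 to 3 are there at a start; the rules pass over those that are not, and their reading is None.
At some moment in a run one of bearing_1, bearing_2, bearing_3, sleeve, washer may be knocked a few centimetres aside while the robot is not near it.
Once in a run the grip may slacken for a moment while it holds something.
It also fails if it takes over 210 s, if anything falls off the work surface, if the arm or the gripper's body presses on something with over 40 N, if the wrist force passes 120 N, or if a joint passes its speed limit or range.

ROBOT

A 7-joint arm with a two-finger parallel gripper is mounted at the origin on a cart in front of the work surface, level with it; the furniture and walls round the work are solid. World frame = base frame: x ahead of the robot, y to its left, z up, the work surface at z = 0. Lengths are in m, angles in degrees, forces in N, time in s.
With the tool pointing down it reaches from about 0.425 to 0.875 m from the base axis. Payload 9.9 kg.
Tool frame: the origin (TCP) lies on the centre line of the jaws, within the pads' length; the fingertips stand tcp_to_tips ahead of it and the grasp point (between the pads) is the TCP (tcp_to_tips is the distance from the TCP to the fingertips, in m); z points along the fingers, y is the direction in which the jaws open and shut (so a half turn about z gives the same grasp; the last joint's range is limited). The gripper opens to 85 mm and grips with 20 to 120 N. Pads are 22 mm wide; open, the fingers measure 114 mm over their backs; the gripper's body (76 mm by 85 mm) begins 54 mm behind the grasp point. The pads swing forward as they close: fully open they stand 13 mm farther back than shut.
Start: joints at [-4.801, 32.985, 1.427, 82.34, -0.859, 64.687, -3.237], TCP at [0.675, 0, 0.25] pointing down, gripper open.
Joint ranges: [-157.87, 157.87], [-19.46, 123.44], [-87.15, 90], [11.01, 140.99], [-62.26, 242.26], [9.8, 113.94], [-161.44, 161.44]. Speed limits (degrees/s): [127.2, 127.2, 172.46, 172.46, 180, 180, 180].

INTERFACE

Orientations are given as a 3x3 rotation matrix whose columns are the frame's x, y, z axes.
In Python, from bench import * gives the robot as it stands. The module is installed in compiled form; this text tells all that it offers.
- The arm moves only by the tool carry_out, never from a script. Its argument "targets" is a list of rows, each an object with "twist": the turn, a rotation vector about the tool's x, y, z in rad, a list of three; "linear": the shift along the tool's x, y, z in mm, a list of three; "jaw": the finger opening in mm, from 0 to 85.4. In form: [{"twist": [ax, ay, az], "linear": [dx, dy, dz], "jaw": jaw}, ...]. A call has exactly 10 rows; each row shifts and turns the commanded pose from where the row before left it, along the tool's axes as they then stand; what a row does not reach is not made up. A row lasts 1/8 s, in which the tool goes at most 62.5 mm and 10.7 degrees, less where a joint would pass 70% of its speed; a pose out of reach is approached as far as the arm can. A call is refused whole if a number of a shift passes 62.5 or a number of a turn 0.188, either way. A call with a gripper value outside its range is refused whole. The fingers move at their own pace and stop on an object; "newtons" is the grip in N (left out, the last holds). Time passes only in rows, so rows that do not move let the fingers close, or fill a call up. It gives the time, the measured TCP pose, the force and the opening at its end, in the units of the state.
- read_state(): the state, without advancing time (a new reading comes with each control period).
- camera(name): name is "scene" or "side" or "wrist"; returns a dict with "pixels" (480x640x3 uint8, blue, green, red), "K" (3x3 intrinsics, pixels), "view" (4x4, takes a point from world to camera coordinates); the wrist camera has in their place "T_tool_cam" (4x4, takes a point from camera to tool coordinates, whose origin is the TCP and whose axes are the flange's). Camera axes: x right, y down, z forward; pixel columns grow to the right and rows downward; lengths in m; the calibration is good to about 2 mm. A picture is of the moment at which its call begins: read the wrist's pose just before it. There is no depth.
- hand_in(): hands the job in, once; it reports no verdict.
The state is a dict: "time_s": time; "q": joint angles; "qd": joint speeds; "tau": joint torques, N m; "eef_pos": TCP position; "ee_rot": TCP orientation; "contact_force": force on the tool from outside, world axes, zero at the start; "ft_torque": the same for the moment, N m; "finger_gap": finger opening in m.
Only numpy, scipy, OpenCV 4.12 (cv2) and the standard library are available. Lean on these libraries where they do the work, as an engineer would, in place of code of your own. Each camera call takes 0.05 s, during which the arm holds its last target. There are 200 camera calls.

## Working session

There is one attempt and no reset: what is moved stays moved. The work goes in short steps, Python scripts to look and compute and a tool call to move; the robot and the scene stay as the last step left them, time stands still between calls to the robot, and variables do not carry over. Pictures are saved under pics/ and viewed, about 12 in all and at most 16, crops included, and the job is handed in when it is done.

Besides the shell and the picture viewer there is one more tool, called after ">>>" as a command line: name --argument value ..., lists and objects as JSON in quotes. carry_out: Moves the arm, as the interface text tells. Its arguments: {"type":"object","properties":{"targets":{"type":"array","items":{"type":"object","properties":{"twist":{"type":"array","items":{"type":"number"}},"linear":{"type":"array","items":{"type":"number"}},"jaw":{"type":"number"}}}},"newtons":{"type":"number"}},"required":["targets"]}

```bash
mkdir -p pics; ls; cat > h.py <<'E'
from bench import *
import numpy as np, cv2
def ray(c,u,v):
    K=np.array(c["K"]);V=np.array(c["view"]);d=np.linalg.inv(K)@[u,v,1]
    R=V[:3,:3];o=-R.T@V[:3,3];return o,R.T@d
def at(c,u,v,z):
    o,d=ray(c,u,v);return o+d*(z-o[2])/d[2]
def proj(c,p):
    V=np.array(c["view"]);q=V[:3,:3]@np.array(p)+V[:3,3];q=np.array(c["K"])@q;return q[:2]/q[2]
def wcam():
    s=read_state();c=camera("wrist");T=np.eye(4);T[:3,:3]=np.array(s["ee_rot"]);T[:3,3]=s["eef_pos"]
    c["view"]=np.linalg.inv(T@np.array(c["T_tool_cam"]));return s,c
def save(n,im,box=None,k=1):
    im=np.array(im)
    if box: x0,y0,x1,y1=box; im=im[y0:y1,x0:x1]
    cv2.imwrite("pics/"+n+".png",cv2.resize(im,None,fx=k,fy=k,interpolation=cv2.INTER_CUBIC))
E
python3 - <<'E'
from h import *
for n in("scene","side"):
    c=camera(n);save(n+"0",c["pixels"]);np.savez("c_"+n,**{k:np.array(v) for k,v in c.items()});print(n,ray(c,320,240),c["K"][0])
s,c=wcam();save("wrist0",c["pixels"]);print(s,ray(c,320,240),np.array(c["T_tool_cam"]).round(3))
E
```

```text
pics
scene (array([ 0.05761255, -0.95409678,  1.01531751]), array([ 0.40963662,  0.58758867, -0.69800375])) [447.42440977   0.         313.25995099]
side (array([ 0.13238866, -1.62709764,  1.04131545]), array([ 0.24758304,  0.82402243, -0.50961406])) [493.56456074   0.         318.1272178 ]
{'time_s': 0.1, 'q': array([-4.80346741, 33.02849512,  1.42337063, 82.38143733, -0.86022123,
       64.6847857 , -3.23650548]), 'qd': array([-0.06736351, -0.09981319, -0.05118464, -0.09881459, -0.04558535,
        0.01440151,  0.1041087 ]), 'tau': array([ 7.07550455e-03, -7.67310762e+01,  2.25892425e+00, -2.86606407e+01,
        1.61178235e-02,  8.62831454e-03, -6.06417325e-05]), 'eef_pos': array([6.74632758e-01, 4.07271472e-05, 2.49522217e-01]), 'ee_rot': array([[-7.93462575e-05,  9.99998920e-01, -1.46754045e-03],
       [ 9.99999995e-01,  7.92578977e-05, -6.02675122e-05],
       [-6.01511329e-05, -1.46754522e-03, -9.99998921e-01]]), 'contact_force': array([0.38456876, 0.08499787, 0.23769448]), 'ft_torque': array([-0.01341006,  0.03853114,  0.02526939]), 'finger_gap': 0.08563817867274683} (array([0.67515214, 0.07512234, 0.37237512]), array([ 0.01563746, -0.29530649, -0.95544226])) [[-0.001 -0.956 -0.292  0.075]
 [ 1.    -0.001 -0.001  0.   ]
 [ 0.    -0.292  0.956 -0.123]
 [ 0.     0.     0.     1.   ]]
```

View pics/scene0.png

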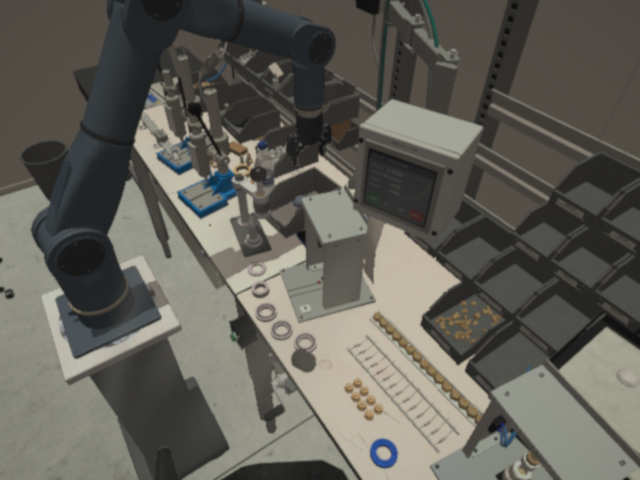

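View pics/side0.png

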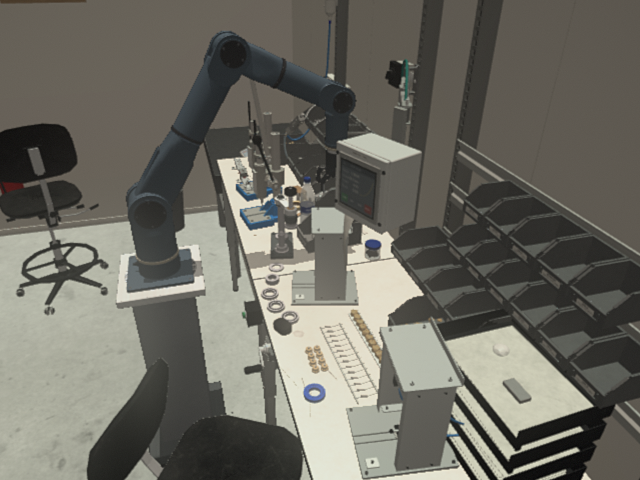

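The scene view shows five rings in a row at the front edge: (257,269), (261,290), (266,312), (282,329) and (305,342). The blue decoy is at (383,453) and the clamp at about (250,215). I'll crop in closer.

```bash
python3 - <<'E'
from h import *
c=np.load("c_scene.npz");save("crop0",c["pixels"],(215,145,345,375),2.6)
for p in[(257,269),(261,290),(266,312),(282,329),(305,342)]: print(p,at(c,*p,.012).round(3))
for p,z in[((258,173),.263),((253,240),.035),((258,171),.275)]: print(p,at(c,*p,z).round(3))
E
```

```text
(257, 269) [ 0.418 -0.108  0.012]
(261, 290) [ 0.389 -0.186  0.012]
(266, 312) [ 0.363 -0.262  0.012]
(282, 329) [ 0.371 -0.335  0.012]
(305, 342) [ 0.4   -0.402  0.012]
(258, 173) [0.505 0.003 0.263]
(253, 240) [ 0.458 -0.013  0.035]
(258, 171) [ 0.503 -0.004  0.275]
```

View pics/crop0.png

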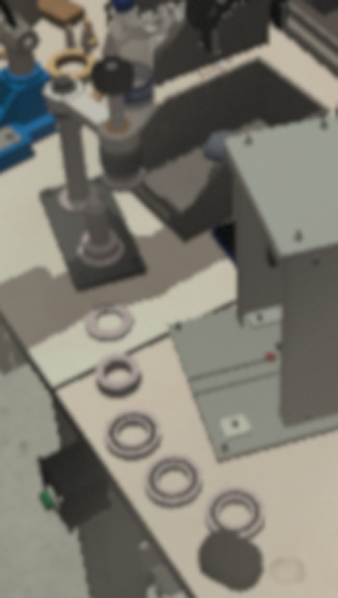

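The crop shows three bearings at scene (266,312), (282,330) and (306,343). The standing sleeve is at (261,289) and the washer at (257,269). The knob is at about (258,173), with the arm already swung partly off its stop.

View pics/wrist0.png

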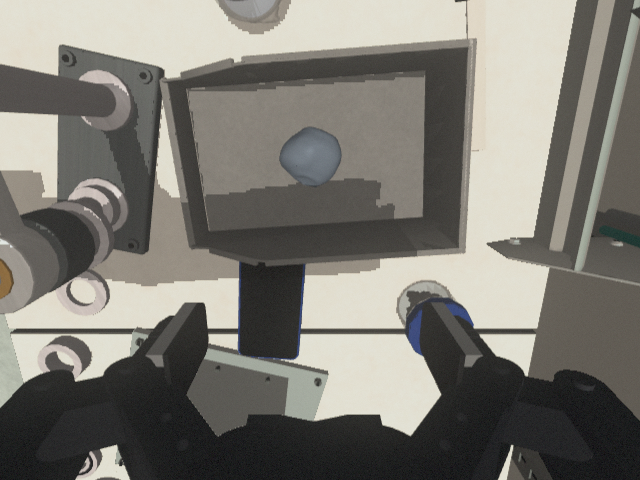

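```bash
python3 - <<'E'
import bench;print([ (n,getattr(bench,n)) for n in dir(bench) if not n.startswith('__')])
from h import *
c=np.load("c_side.npz")
save("crop1",c["pixels"],(200,130,400,350),2.7)
E
```

```text
[('Unreachable', <class 'bench.Unreachable'>), ('camera', <function make.<locals>.drawn_camera at 0x7f94691d40e0>), ('hand_in', <function connect.<locals>.done at 0x7f9469147740>), ('read_state', <function make.<locals>.<lambda> at 0x7f94691d45e0>), ('tcp_to_tips', 0.019)]
```

View pics/crop1.png

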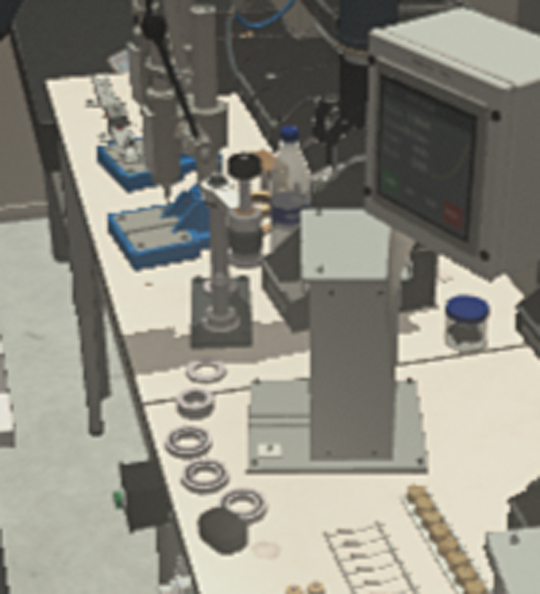

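The wrist view shows the pillar base at (105,98), the mandrel at about (97,205), the washer at (83,293), the sleeve at (62,357), and the phone between the bin and the fixture. Next I'll triangulate.

```bash
cat >> h.py <<'E'
def tri(*rs):
    A=np.zeros((3,3));b=np.zeros(3)
    for o,d in rs:
        d=d/np.linalg.norm(d);P=np.eye(3)-np.outer(d,d);A+=P;b+=P@o
    p=np.linalg.solve(A,b);return p,[np.linalg.norm(np.cross(p-o,d/np.linalg.norm(d))) for o,d in rs]
E
python3 - <<'E'
from h import *
a=np.load("c_scene.npz");b=np.load("c_side.npz");s,w=wcam();save("wz",w["pixels"],(0,20,220,460),1.36*1) 
sc=lambda u,v:(a,u/2.6+215-.3,v/2.6+145-.3); sd=lambda u,v:(b,u/2.7+200-.3,v/2.7+130-.3)
for n,p,q in[("knob",(112,75),(244,166)),("wash",(109,323),(206,371)),("sleeve",(119,374),(196,403)),("b1",(133,435),(189,441)),("b2",(173,481),(205,475)),("b3",(236,514),(243,505))]:
    p=sc(*p);q=sd(*q);t,e=tri(ray(*p),ray(*q));print(n,t.round(3),np.round(e,4))
print("washer w",at(w,83,292,.008),"sleeve",at(w,63,357,.02),"shoulder",at(w,98,203,.035),"pillar",at(w,104,100,.015))
for p in[(60,45),(162,68),(148,252),(58,238)]:print("base corner",at(w,*p,.015).round(3))
print("bin",at(w,165,78,.105),at(w,190,248,.105),"bottle",at(w,252,5,0))
E
```

```text
knob [ 0.503 -0.001  0.264] [0.0001 0.0001]
wash [ 0.419 -0.103  0.007] [0.0001 0.0001]
sleeve [ 0.39  -0.18   0.011] [0.0006 0.0006]
b1 [ 0.363 -0.262  0.011] [0.0005 0.0005]
b2 [ 0.369 -0.335  0.011] [0.0002 0.0002]
b3 [ 0.401 -0.403  0.011] [0.0001 0.0001]
washer w [ 0.42183637 -0.09703064  0.008     ] sleeve [ 0.39277975 -0.17130511  0.02      ] shoulder [0.47180486 0.00735608 0.035     ] pillar [0.48202425 0.09946377 0.015     ]
base corner [0.451 0.145 0.015]
base corner [0.539 0.126 0.015]
base corner [ 0.503 -0.048  0.015]
base corner [ 0.412 -0.033  0.015]
bin [0.5743245  0.10721753 0.105     ] [ 0.57908837 -0.01400547  0.105     ] bottle [0.61976562 0.17982466 0.        ]
```

>>> carry_out --targets '[{"linear": [0, 0, -28], "twist": [0, 0, 0], "jaw": 85}, {"linear": [0, 0, -28], "twist": [0, 0, 0], "jaw": 85}, {"linear": [0, 0, -28], "twist": [0, 0, 0], "jaw": 85}, {"linear": [-5, -20, -26], "twist": [0, 0, 0], "jaw": 85}, {"linear": [-5, -32, 0], "twist": [0, 0, 0], "jaw": 85}, {"linear": [-5, -32, 0], "twist": [0, 0, 0], "jaw": 85}, {"linear": [-5, -32, 0], "twist": [0, 0, 0], "jaw": 85}, {"linear": [-5, -32, 0], "twist": [0, 0, 0], "jaw": 85}, {"linear": [-5, -24, 0], "twist": [0, 0, 0], "jaw": 85}, {"linear": [0, 0, 0], "twist": [0, 0, 0], "jaw": 85}]'

```text
time_s: 1.45
eef_pos: [0.5017, -0.0305, 0.3608]
ee_rot: [[0.001, 1.0, 0.0], [1.0, -0.001, -0.0], [-0.0, 0.0, -1.0]]
contact_force: [-0.1, 0.4, 0.5]
finger_gap: 0.0849
```

```bash
python3 - <<'E'
from h import *
s,w=wcam();save("w1",w["pixels"]);np.savez("c_w1",**{k:np.array(v) for k,v in w.items()});print(s["eef_pos"],s["q"].round(1),s["time_s"])
for n,p in dict(knob=(.503,-.001,.275),wash=(.419,-.103,.008),sl=(.39,-.18,.02),mand=(.4655,-.0015,.097),pil=(.487,.096,.194)).items():print(n,proj(w,p).round())
E
```

```text
[ 0.50173021 -0.03054419  0.36083659] [-3.4 13.1  1.9 97.2 -0.5 69.7 -1.4] 1.45
knob [315. 209.]
wash [253. 240.]
sl [234. 296.]
mand [279. 173.]
pil [292.  53.]
```

View pics/w1.png

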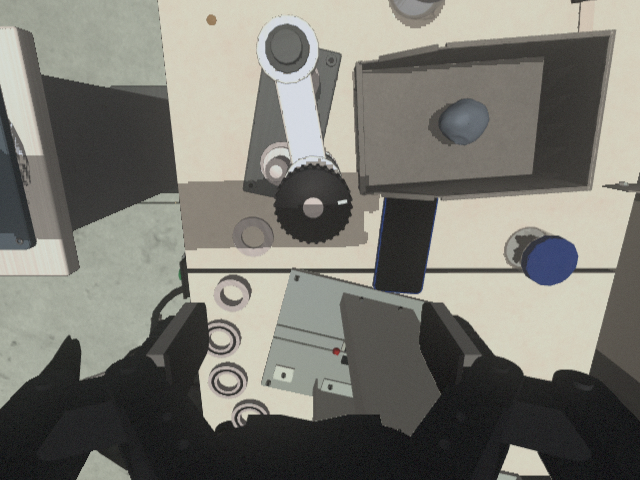

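The wrist view shows the knob at (314,204), the arm's pivot at (288,48), the mandrel tip at (277,171), the washer at (253,236), the sleeve at (233,292), and the bearings at (221,338), (228,380) and (251,414).

```bash
python3 - <<'E'
from h import *
w=np.load("c_w1.npz")
for n,u,v,z in[("knob",313.5,204,.275),("pil",288,48,.2),("tip",277,171,.097),("wash",253,236,.008),("sl",233.5,291.5,.02),("b1",221.5,338,.012),("b2",228,380,.012),("b3",251,414,.012)]:print(n,at(w,u,v,z).round(4))
g=w["pixels"];save("w1c",g,(195,200,365,440),2.5)
k=at(w,313.5,204,.275);p=at(w,288,48,.2);print(np.hypot(*(k-p)[:2]))
E
```

```text
knob [0.502 0.002 0.275]
pil [0.4843 0.0979 0.2   ]
tip [0.4637 0.0009 0.097 ]
wash [ 0.4194 -0.0966  0.008 ]
sl [ 0.3902 -0.1736  0.02  ]
b1 [ 0.3656 -0.2524  0.012 ]
b2 [ 0.37   -0.3259  0.012 ]
b3 [ 0.402 -0.39   0.012]
0.09754130057429938
```

>>> carry_out --targets '[{"linear": [16, 0.5, 0], "twist": [0, 0, 0], "jaw": 85}, {"linear": [15.5, 0, 0], "twist": [0, 0, 0], "jaw": 85}, {"linear": [0, 0, 20], "twist": [0, 0, -0.178], "jaw": 85}, {"linear": [0, 0, 26], "twist": [0, 0, 0], "jaw": 85}, {"linear": [0, 0, 26], "twist": [0, 0, 0], "jaw": 85}, {"linear": [0, 0, 24], "twist": [0, 0, 0], "jaw": 85}, {"linear": [0, 0, 0], "twist": [0, 0, 0], "jaw": 40}, {"linear": [0, 0, 0], "twist": [0, 0, 0], "jaw": 40}, {"linear": [0, 0, 0], "twist": [0, 0, 0], "jaw": 40}, {"linear": [0, 0, 0], "twist": [0, 0, 0], "jaw": 40}]' --newtons 40

```text
time_s: 2.75
eef_pos: [0.5034, 0.0019, 0.2653]
ee_rot: [[-0.177, 0.984, 0.0], [0.984, 0.177, 0.0], [0.0, 0.001, -1.0]]
contact_force: [-6.0, 2.4, 6.6]
finger_gap: 0.0446
```

>>> carry_out --targets '[{"linear": [0.2, 6.1, 0], "twist": [0, 0, -0.061], "jaw": 40}, {"linear": [0.2, 6.1, 0], "twist": [0, 0, -0.061], "jaw": 40}, {"linear": [0.2, 6.1, 0], "twist": [0, 0, -0.061], "jaw": 40}, {"linear": [0.2, 6.1, 0], "twist": [0, 0, -0.061], "jaw": 40}, {"linear": [0.2, 6.1, 0], "twist": [0, 0, -0.061], "jaw": 40}, {"linear": [0.2, 6.1, 0], "twist": [0, 0, -0.061], "jaw": 40}, {"linear": [0.2, 6.1, 0], "twist": [0, 0, -0.061], "jaw": 40}, {"linear": [0.2, 6.1, 0], "twist": [0, 0, -0.061], "jaw": 40}, {"linear": [0.2, 6.1, 0], "twist": [0, 0, -0.061], "jaw": 40}, {"linear": [0.2, 6.1, 0], "twist": [0, 0, -0.061], "jaw": 40}]'

```text
time_s: 4.0
eef_pos: [0.5548, 0.0307, 0.2652]
ee_rot: [[-0.711, 0.704, -0.003], [0.704, 0.711, 0.001], [0.003, -0.002, -1.0]]
contact_force: [-14.4, 3.3, 12.7]
finger_gap: 0.0447
```

>>> carry_out --targets '[{"linear": [0.2, 6.1, 0], "twist": [0, 0, -0.061], "jaw": 40}, {"linear": [0.2, 6.1, 0], "twist": [0, 0, -0.061], "jaw": 40}, {"linear": [0.2, 6.1, 0], "twist": [0, 0, -0.061], "jaw": 40}, {"linear": [0.2, 6.1, 0], "twist": [0, 0, -0.061], "jaw": 40}, {"linear": [0.2, 6.1, 0], "twist": [0, 0, -0.061], "jaw": 40}, {"linear": [0.2, 6.1, 0], "twist": [0, 0, -0.061], "jaw": 40}, {"linear": [0.2, 6.1, 0], "twist": [0, 0, -0.061], "jaw": 40}, {"linear": [0.2, 6.1, 0], "twist": [0, 0, -0.061], "jaw": 40}, {"linear": [0.2, 6.1, 0], "twist": [0, 0, -0.061], "jaw": 40}, {"linear": [0, 0, 0], "twist": [0, 0, 0], "jaw": 40}]'

```text
time_s: 5.25
eef_pos: [0.5796, 0.0783, 0.2651]
ee_rot: [[-0.973, 0.229, -0.006], [0.229, 0.973, 0.0], [0.006, -0.001, -1.0]]
contact_force: [-19.6, 1.1, 14.5]
finger_gap: 0.045
```

```bash
cat >> h.py <<'E'
from scipy.spatial.transform import Rotation as Ro
def yaw(deg): # tool-down, deg=0: tool x=+y world, y=+x ; positive = ccw from above
    return Ro.from_euler("z",deg,degrees=True).as_matrix()@np.array([[0,1,0],[1,0,0],[0,0,-1.]])
def rows(p0,R0,p1,d,n):
    """n rows from pose to position p1, yaw d; returns end pose"""
    p=np.array(p0,float);R=np.array(R0,float);w=Ro.from_matrix(R.T@yaw(d)).as_rotvec()/n;st=(np.array(p1)-p)/n
    for i in range(n):
        print([*(R.T@st*1000).round(1)],[*w.round(3)]);p=p+st;R=R@Ro.from_rotvec(w).as_matrix()
    return np.array(p1,float),yaw(d)
E
python3 - <<'E'
from h import *
s=read_state();p,R=s["eef_pos"],s["ee_rot"];p=p+[0,0,.1]
rows(p,R,[.42,-.29,.30],0,10)
E
```

```text
[np.float64(7.0), np.float64(-39.5), np.float64(6.6)] [np.float64(-0.0), np.float64(-0.0), np.float64(0.134)]
[np.float64(1.7), np.float64(-40.1), np.float64(6.6)] [np.float64(-0.0), np.float64(-0.0), np.float64(0.134)]
[np.float64(-3.7), np.float64(-40.0), np.float64(6.6)] [np.float64(-0.0), np.float64(-0.0), np.float64(0.134)]
[np.float64(-9.0), np.float64(-39.1), np.float64(6.5)] [np.float64(-0.0), np.float64(-0.0), np.float64(0.134)]
[np.float64(-14.1), np.float64(-37.6), np.float64(6.5)] [np.float64(-0.0), np.float64(-0.0), np.float64(0.134)]
[np.float64(-19.0), np.float64(-35.4), np.float64(6.5)] [np.float64(-0.0), np.float64(-0.0), np.float64(0.134)]
[np.float64(-23.5), np.float64(-32.5), np.float64(6.5)] [np.float64(-0.0), np.float64(-0.0), np.float64(0.134)]
[np.float64(-27.7), np.float64(-29.1), np.float64(6.5)] [np.float64(-0.0), np.float64(-0.0), np.float64(0.134)]
[np.float64(-31.3), np.float64(-25.1), np.float64(6.5)] [np.float64(-0.0), np.float64(-0.0), np.float64(0.134)]
[np.float64(-34.4), np.float64(-20.7), np.float64(6.5)] [np.float64(-0.0), np.float64(-0.0), np.float64(0.134)]
```

>>> carry_out --targets '[{"linear": [0, 0, 0], "twist": [0, 0, 0], "jaw": 85}, {"linear": [0, 0, 0], "twist": [0, 0, 0], "jaw": 85}, {"linear": [0, 0, 0], "twist": [0, 0, 0], "jaw": 85}, {"linear": [0, 0, -5], "twist": [0, 0, 0], "jaw": 85}, {"linear": [0, 0, -15], "twist": [0, 0, 0], "jaw": 85}, {"linear": [0, 0, -20], "twist": [0, 0, 0], "jaw": 85}, {"linear": [0, 0, -20], "twist": [0, 0, 0], "jaw": 85}, {"linear": [0, 0, -20], "twist": [0, 0, 0], "jaw": 85}, {"linear": [0, 0, -20], "twist": [0, 0, 0], "jaw": 85}, {"linear": [0, 0, 0], "twist": [0, 0, 0], "jaw": 85}]'

```text
time_s: 6.5
eef_pos: [0.5837, 0.0773, 0.3666]
ee_rot: [[-0.973, 0.232, 0.004], [0.232, 0.973, 0.001], [-0.004, 0.002, -1.0]]
contact_force: [-0.6, 0.2, -0.6]
finger_gap: 0.0849
```

>>> carry_out --targets '[{"linear": [7, -39.5, 0], "twist": [0, 0, 0.134], "jaw": 85}, {"linear": [1.7, -40, 0], "twist": [0, 0, 0.134], "jaw": 85}, {"linear": [-3.7, -40, 0], "twist": [0, 0, 0.134], "jaw": 85}, {"linear": [-9, -39, 0], "twist": [0, 0, 0.134], "jaw": 85}, {"linear": [-14, -37.6, 0], "twist": [0, 0, 0.134], "jaw": 85}, {"linear": [-19, -35.4, 0], "twist": [0, 0, 0.134], "jaw": 85}, {"linear": [-23.5, -32.5, 0], "twist": [0, 0, 0.134], "jaw": 85}, {"linear": [-27.7, -29, 22], "twist": [0, 0, 0.134], "jaw": 85}, {"linear": [-31.3, -25, 22], "twist": [0, 0, 0.134], "jaw": 85}, {"linear": [-34.4, -20.7, 22], "twist": [0, 0, 0.134], "jaw": 85}]'

```text
time_s: 7.75
eef_pos: [0.4221, -0.2917, 0.2975]
ee_rot: [[0.007, 1.0, 0.0], [1.0, -0.007, 0.0], [0.0, 0.0, -1.0]]
contact_force: [0.7, -0.7, -0.7]
finger_gap: 0.0848
```

>>> carry_out --targets '[{"linear": [0, 0, 0], "twist": [0, 0, 0], "jaw": 85}, {"linear": [0, 0, 0], "twist": [0, 0, 0], "jaw": 85}, {"linear": [0, 0, 0], "twist": [0, 0, 0], "jaw": 85}, {"linear": [0, 0, 0], "twist": [0, 0, 0], "jaw": 85}, {"linear": [0, 0, 0], "twist": [0, 0, 0], "jaw": 85}, {"linear": [0, 0, 0], "twist": [0, 0, 0], "jaw": 85}, {"linear": [0, 0, 0], "twist": [0, 0, 0], "jaw": 85}, {"linear": [0, 0, 0], "twist": [0, 0, 0], "jaw": 85}, {"linear": [0, 0, 0], "twist": [0, 0, 0], "jaw": 85}, {"linear": [0, 0, 0], "twist": [0, 0, 0], "jaw": 85}]'

```text
time_s: 9.0
eef_pos: [0.4229, -0.2908, 0.2983]
ee_rot: [[0.003, 1.0, -0.0], [1.0, -0.003, -0.0], [-0.0, -0.0, -1.0]]
contact_force: [-0.2, -0.1, 0.5]
finger_gap: 0.0853
```

```bash
python3 - <<'E'
from h import *
s,w=wcam();save("w2",w["pixels"]);np.savez("c_w2",**{k:np.array(v) for k,v in w.items()});print(s["eef_pos"],s["ee_rot"],s["q"].round(1),s["time_s"])
for n,p in dict(b1=(.365,-.255,.012),b2=(.37,-.33,.012),b3=(.402,-.395,.012)).items():print(n,proj(w,p).round())
E
```

```text
[ 0.4229484  -0.29080581  0.29830752] [[ 3.03640916e-03  9.99995390e-01 -7.80218509e-06]
 [ 9.99995390e-01 -3.03640922e-03 -8.75017194e-06]
 [-8.77382223e-06 -7.77558002e-06 -1.00000000e+00]] [ 24.9  16.7   5.9 102.3  -1.9  61.   31.3] 9.0
b1 [261. 165.]
b2 [268. 230.]
b3 [297. 282.]
```

View pics/w2.png

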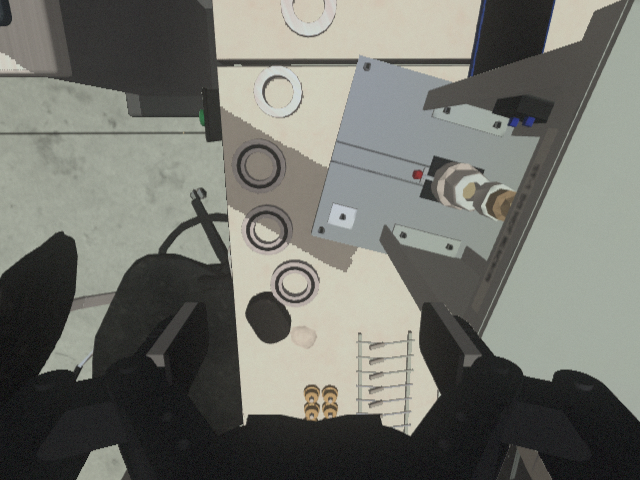

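The close view confirms the choice. The bearings, each with a black seal, are at (259,165), (267,229) and (296,282); the sleeve is at (277,92) and the washer at (308,10). A dark nut-like object at (268,317) isn't part of the job. The fixture plate's corner is at (312,235).

```bash
python3 - <<'E'
from h import *
w=np.load("c_w2.npz")
for n,u,v,z in[("b1",259,165,.012),("b2",267,229,.012),("b3",296,282,.012),("sl",277.5,92,.02),("wash",308,10,.008),("platecorner",312,235,.01)]:print(n,at(w,u,v,z).round(4))
T=w["T_tool_cam"];K=w["K"]
for u,v in[(205,304),(182,303),(424,304),(447,303)]:
    d=T[:3,:3]@np.linalg.inv(K)@[u,v,1];o=T[:3,3];y=np.sign(d[1])*.0427;t=(y-o[1])/d[1];print(u,v,(o+t*d).round(4))
s=read_state();rows(s["eef_pos"],s["ee_rot"],list(at(w,259,165,.012)[:2])+[.1],0,5)
E
```

```text
b1 [ 0.3629 -0.2551  0.012 ]
b2 [ 0.3687 -0.3285  0.012 ]
b3 [ 0.4012 -0.3956  0.012 ]
sl [ 0.3866 -0.1808  0.02  ]
wash [ 0.4183 -0.104   0.008 ]
platecorner [ 0.421  -0.3366  0.01  ]
205 304 [ 0.0084 -0.0427  0.0074]
182 303 [ 0.0203 -0.0427 -0.0152]
424 304 [0.0101 0.0427 0.0039]
447 303 [ 0.0216  0.0427 -0.0179]
[np.float64(7.1), np.float64(-12.0), np.float64(39.7)] [np.float64(-0.0), np.float64(-0.0), np.float64(-0.001)]
[np.float64(7.1), np.float64(-12.0), np.float64(39.7)] [np.float64(-0.0), np.float64(-0.0), np.float64(-0.001)]
[np.float64(7.1), np.float64(-12.0), np.float64(39.7)] [np.float64(-0.0), np.float64(-0.0), np.float64(-0.001)]
[np.float64(7.1), np.float64(-12.0), np.float64(39.7)] [np.float64(-0.0), np.float64(-0.0), np.float64(-0.001)]
[np.float64(7.1), np.float64(-12.0), np.float64(39.7)] [np.float64(-0.0), np.float64(-0.0), np.float64(-0.001)]
```

>>> carry_out --targets '[{"linear": [6.6, -12, 36], "twist": [0, 0, 0], "jaw": 85}, {"linear": [6.6, -12, 36], "twist": [0, 0, 0], "jaw": 85}, {"linear": [6.6, -12, 36], "twist": [0, 0, 0], "jaw": 85}, {"linear": [6.6, -12, 36], "twist": [0, 0, 0], "jaw": 85}, {"linear": [6.6, -12, 34], "twist": [0, 0, 0], "jaw": 85}, {"linear": [0, 0, 0], "twist": [0, 0, 0], "jaw": 85}, {"linear": [0, 0, 0], "twist": [0, 0, 0], "jaw": 85}, {"linear": [0, 0, 0], "twist": [0, 0, 0], "jaw": 85}, {"linear": [0, 0, 0], "twist": [0, 0, 0], "jaw": 85}, {"linear": [0, 0, 0], "twist": [0, 0, 0], "jaw": 85}]'

```text
time_s: 10.3
eef_pos: [0.3634, -0.2578, 0.1207]
ee_rot: [[0.003, 1.0, 0.001], [1.0, -0.003, -0.0], [-0.0, 0.001, -1.0]]
contact_force: [-0.7, -0.4, -0.4]
finger_gap: 0.0852
```

```bash
python3 - <<'E'
from h import *
s,w=wcam();save("w3",w["pixels"]);np.savez("c_w3",**{k:np.array(v) for k,v in w.items()});print(s["eef_pos"],s["ee_rot"].round(4),s["q"].round(1),s["time_s"])
for n,p in dict(b1=(.363,-.255,.012),b1s=(.363,-.262,.012)).items():print(n,proj(w,p).round())
E
```

```text
[ 0.36341063 -0.25777422  0.12074117] [[ 3.e-03  1.e+00  8.e-04]
 [ 1.e+00 -3.e-03 -5.e-04]
 [-5.e-04  8.e-04 -1.e+00]] [ 26.4  24.8   4.1 125.1  -3.4  30.2  32.8] 10.3
b1 [313. 241.]
b1s [313. 251.]
```

View pics/w3.png

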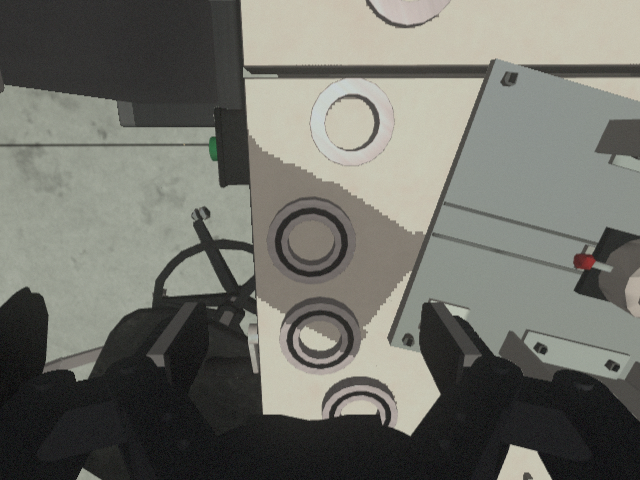

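The bearing is at (312,240), which is consistent with (0.3625,-0.2547). I'll grasp it and lift.

>>> carry_out --targets '[{"linear": [3, -1, 30], "twist": [0, 0, 0], "jaw": 85}, {"linear": [0, 0, 30], "twist": [0, 0, 0], "jaw": 85}, {"linear": [0, 0, 30], "twist": [0, 0, 0], "jaw": 85}, {"linear": [0, 0, 14.7], "twist": [0, 0, 0], "jaw": 85}, {"linear": [0, 0, 0], "twist": [0, 0, 0], "jaw": 50}, {"linear": [0, 0, 0], "twist": [0, 0, 0], "jaw": 50}, {"linear": [0, 0, 0], "twist": [0, 0, 0], "jaw": 50}, {"linear": [0, 0, 0], "twist": [0, 0, 0], "jaw": 50}, {"linear": [0, 0, 0], "twist": [0, 0, 0], "jaw": 50}, {"linear": [0, 0, 0], "twist": [0, 0, 0], "jaw": 50}]' --newtons 60

```text
time_s: 11.6
eef_pos: [0.362, -0.2547, 0.0165]
ee_rot: [[0.003, 1.0, 0.001], [1.0, -0.003, -0.0], [-0.0, 0.001, -1.0]]
contact_force: [-2.3, 0.9, 8.3]
finger_gap: 0.0569
```

```bash
python3 - <<'E'
from h import *
s=read_state();p=s["eef_pos"].copy();print(p);p[2]=.20
rows(p,s["ee_rot"],[.464,.001,.20],0,7)
E
```

```text
[ 0.36204328 -0.254656    0.01654033]
[np.float64(36.6), np.float64(14.5), np.float64(-0.0)] [np.float64(0.0), np.float64(0.0), np.float64(-0.0)]
[np.float64(36.6), np.float64(14.5), np.float64(-0.0)] [np.float64(0.0), np.float64(0.0), np.float64(-0.0)]
[np.float64(36.6), np.float64(14.5), np.float64(-0.0)] [np.float64(0.0), np.float64(0.0), np.float64(-0.0)]
[np.float64(36.5), np.float64(14.5), np.float64(-0.0)] [np.float64(0.0), np.float64(0.0), np.float64(-0.0)]
[np.float64(36.5), np.float64(14.5), np.float64(-0.0)] [np.float64(0.0), np.float64(0.0), np.float64(-0.0)]
[np.float64(36.5), np.float64(14.5), np.float64(-0.0)] [np.float64(0.0), np.float64(0.0), np.float64(-0.0)]
[np.float64(36.5), np.float64(14.5), np.float64(-0.0)] [np.float64(0.0), np.float64(0.0), np.float64(-0.0)]
```

>>> carry_out --targets '[{"linear": [0, 0, -14], "twist": [0, 0, 0], "jaw": 50}, {"linear": [0, 0, -28], "twist": [0, 0, 0], "jaw": 50}, {"linear": [0, 0, -36], "twist": [0, 0, 0], "jaw": 50}, {"linear": [0, 0, -36], "twist": [0, 0, 0], "jaw": 50}, {"linear": [0, 0, -36], "twist": [0, 0, 0], "jaw": 50}, {"linear": [36.6, 14.5, -33], "twist": [0, 0, 0], "jaw": 50}, {"linear": [36.6, 14.5, 0], "twist": [0, 0, 0], "jaw": 50}, {"linear": [36.6, 14.5, 0], "twist": [0, 0, 0], "jaw": 50}, {"linear": [36.6, 14.5, 0], "twist": [0, 0, 0], "jaw": 50}, {"linear": [36.6, 14.5, 0], "twist": [0, 0, 0], "jaw": 50}]'

```text
time_s: 12.85
eef_pos: [0.4355, -0.0706, 0.1992]
ee_rot: [[0.003, 1.0, 0.001], [1.0, -0.003, -0.0], [-0.0, 0.001, -1.0]]
contact_force: [1.1, -0.6, -2.2]
finger_gap: 0.0568
```

>>> carry_out --targets '[{"linear": [36.6, 14.5, 0], "twist": [0, 0, 0], "jaw": 50}, {"linear": [18, 7, 0], "twist": [0, 0, 0], "jaw": 50}, {"linear": [0, 0, 0], "twist": [0, 0, 0], "jaw": 50}, {"linear": [0, 0, 0], "twist": [0, 0, 0], "jaw": 50}, {"linear": [0, 0, 0], "twist": [0, 0, 0], "jaw": 50}, {"linear": [0, 0, 0], "twist": [0, 0, 0], "jaw": 50}, {"linear": [0, 0, 0], "twist": [0, 0, 0], "jaw": 50}, {"linear": [0, 0, 0], "twist": [0, 0, 0], "jaw": 50}, {"linear": [0, 0, 0], "twist": [0, 0, 0], "jaw": 50}, {"linear": [0, 0, 0], "twist": [0, 0, 0], "jaw": 50}]'

```text
time_s: 14.1
eef_pos: [0.4568, -0.0173, 0.1986]
ee_rot: [[0.003, 1.0, -0.0], [1.0, -0.003, -0.0], [-0.0, -0.0, -1.0]]
contact_force: [-0.3, -0.0, -2.0]
finger_gap: 0.0566
```

```bash
python3 - <<'E'
from h import *
s,w=wcam();save("w4",w["pixels"]);np.savez("c_w4",**{k:np.array(v) for k,v in w.items()});print(s["eef_pos"],s["ee_rot"].round(4),s["q"].round(1),s["time_s"],s["finger_gap"])
for n,p in dict(tip=(.464,.001,.097),sh=(.464,.001,.035),pil=(.485,.0985,.195)).items():print(n,proj(w,p).round())
E
```

```text
[ 0.45677991 -0.01726937  0.19858546] [[ 3.e-03  1.e+00 -1.e-04]
 [ 1.e+00 -3.e-03 -0.e+00]
 [-0.e+00 -1.e-04 -1.e+00]] [ -5.   18.4   1.7 118.1  -0.8  43.5  -3. ] 14.1 0.05658167866771651
tip [325. 221.]
sh [322. 202.]
pil [406. -15.]
```

View pics/w4.png

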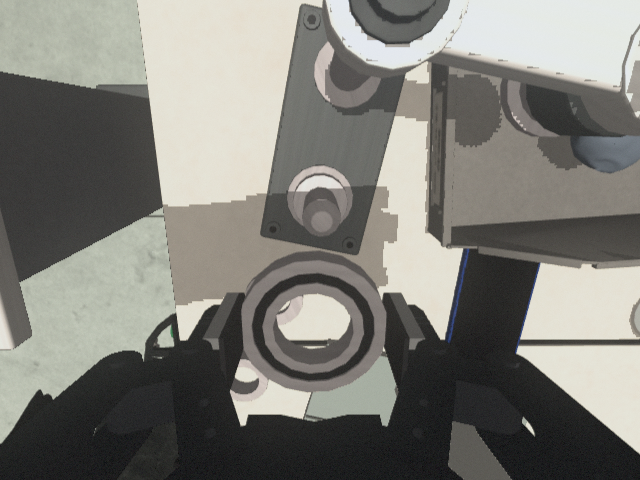

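The bearing is in hand at (314,322), and the mandrel tip is at (320,217).

```bash
python3 - <<'E'
from h import *
w=np.load("c_w4.npz");z=.19859-.0045
b=at(w,314,321,z);t=at(w,320,216.5,.097);sh=at(w,320,194,.035);print(b,t,sh,at(w,347,72,.015),(t-b)[:2])
E
```

```text
[ 0.45717487 -0.01481568  0.19409   ] [0.46111586 0.00398061 0.097     ] [0.46213747 0.00740298 0.035     ] [0.48320168 0.09861931 0.015     ] [0.00394099 0.01879629]
```

>>> carry_out --targets '[{"linear": [18.5, 4.7, 0], "twist": [0, 0, 0], "jaw": 50}, {"linear": [0, 0, 20], "twist": [0, 0, 0], "jaw": 50}, {"linear": [0, 0, 25], "twist": [0, 0, 0], "jaw": 50}, {"linear": [0, 0, 25], "twist": [0, 0, 0], "jaw": 50}, {"linear": [0, 0, 15], "twist": [0, 0, 0], "jaw": 50}, {"linear": [0, 0, 10], "twist": [0, 0, 0], "jaw": 50}, {"linear": [0, 0, 5], "twist": [0, 0, 0], "jaw": 50}, {"linear": [0, 0, 5], "twist": [0, 0, 0], "jaw": 50}, {"linear": [0, 0, 0], "twist": [0, 0, 0], "jaw": 50}, {"linear": [0, 0, 0], "twist": [0, 0, 0], "jaw": 50}]'

```text
time_s: 15.4
eef_pos: [0.4617, 0.0012, 0.0939]
ee_rot: [[0.003, 1.0, 0.001], [1.0, -0.003, 0.0], [0.0, 0.001, -1.0]]
contact_force: [0.1, 0.1, -1.9]
finger_gap: 0.057
```

>>> carry_out --targets '[{"linear": [0, 0, 8], "twist": [0, 0, 0], "jaw": 50}, {"linear": [0, 0, 8], "twist": [0, 0, 0], "jaw": 50}, {"linear": [0, 0, 8], "twist": [0, 0, 0], "jaw": 50}, {"linear": [0, 0, 8], "twist": [0, 0, 0], "jaw": 50}, {"linear": [0, 0, 0], "twist": [0, 0, 0], "jaw": 50}, {"linear": [0, 0, 0], "twist": [0, 0, 0], "jaw": 50}, {"linear": [0, 0, 0], "twist": [0, 0, 0], "jaw": 50}, {"linear": [0, 0, 0], "twist": [0, 0, 0], "jaw": 50}, {"linear": [0, 0, 0], "twist": [0, 0, 0], "jaw": 50}, {"linear": [0, 0, 0], "twist": [0, 0, 0], "jaw": 50}]'

```text
time_s: 16.65
eef_pos: [0.4616, 0.0012, 0.0616]
ee_rot: [[0.003, 1.0, 0.0], [1.0, -0.003, -0.0], [-0.0, 0.0, -1.0]]
contact_force: [-0.3, 0.2, -1.2]
finger_gap: 0.0571
```

>>> carry_out --targets '[{"linear": [0, 0, 0], "twist": [0, 0, 0], "jaw": 85}, {"linear": [0, 0, 0], "twist": [0, 0, 0], "jaw": 85}, {"linear": [0, 0, 0], "twist": [0, 0, 0], "jaw": 85}, {"linear": [0, 0, 0], "twist": [0, 0, 0], "jaw": 85}, {"linear": [0, 0, -10], "twist": [0, 0, 0], "jaw": 85}, {"linear": [0, 0, -20], "twist": [0, 0, 0], "jaw": 85}, {"linear": [0, 0, -30], "twist": [0, 0, 0], "jaw": 85}, {"linear": [0, 0, -30], "twist": [0, 0, 0], "jaw": 85}, {"linear": [0, 0, -30], "twist": [0, 0, 0], "jaw": 85}, {"linear": [0, 0, -28], "twist": [0, 0, 0], "jaw": 85}]'

```text
time_s: 17.9
eef_pos: [0.4614, 0.0012, 0.2114]
ee_rot: [[0.003, 1.0, 0.001], [1.0, -0.003, 0.0], [0.0, 0.001, -1.0]]
contact_force: [1.2, -0.4, -0.1]
finger_gap: 0.0849
```

```bash
python3 - <<'E'
from h import *
s=read_state();print(s["eef_pos"],s["finger_gap"])
w=np.load("c_w3.npz")
for n,u,v,z in[("b1",312,240,.012),("b2",320,335,.012),("sl",352,122,.02)]:print(n,at(w,u,v,z).round(4))
p,R=rows(s["eef_pos"],s["ee_rot"],[.41,-.2,.2],15,6)
p,R=rows(p,R,[.371,-.327,.12],40,4)
E
```

```text
[0.46136417 0.00115248 0.21140745] 0.08491598067234928
b1 [ 0.3627 -0.2543  0.012 ]
b2 [ 0.368  -0.3262  0.012 ]
sl [ 0.3865 -0.1798  0.02  ]
[np.float64(-33.6), np.float64(-8.5), np.float64(1.9)] [np.float64(0.0), np.float64(0.0), np.float64(-0.044)]
[np.float64(-33.1), np.float64(-9.9), np.float64(1.9)] [np.float64(0.0), np.float64(0.0), np.float64(-0.044)]
[np.float64(-32.7), np.float64(-11.4), np.float64(1.9)] [np.float64(0.0), np.float64(0.0), np.float64(-0.044)]
[np.float64(-32.1), np.float64(-12.8), np.float64(1.9)] [np.float64(0.0), np.float64(0.0), np.float64(-0.044)]
[np.float64(-31.5), np.float64(-14.2), np.float64(1.9)] [np.float64(0.0), np.float64(0.0), np.float64(-0.044)]
[np.float64(-30.9), np.float64(-15.6), np.float64(1.9)] [np.float64(0.0), np.float64(0.0), np.float64(-0.044)]
[np.float64(-28.1), np.float64(-17.6), np.float64(20.0)] [np.float64(0.0), np.float64(0.0), np.float64(-0.109)]
[np.float64(-26.1), np.float64(-20.6), np.float64(20.0)] [np.float64(0.0), np.float64(0.0), np.float64(-0.109)]
[np.float64(-23.7), np.float64(-23.3), np.float64(20.0)] [np.float64(0.0), np.float64(0.0), np.float64(-0.109)]
[np.float64(-21.0), np.float64(-25.7), np.float64(20.0)] [np.float64(0.0), np.float64(0.0), np.float64(-0.109)]
```

>>> carry_out --targets '[{"linear": [-33.6, -8.5, 2], "twist": [0, 0, -0.044], "jaw": 85}, {"linear": [-33.1, -10, 2], "twist": [0, 0, -0.044], "jaw": 85}, {"linear": [-32.7, -11.4, 2], "twist": [0, 0, -0.044], "jaw": 85}, {"linear": [-32, -12.8, 2], "twist": [0, 0, -0.044], "jaw": 85}, {"linear": [-31.5, -14.2, 2], "twist": [0, 0, -0.044], "jaw": 85}, {"linear": [-31, -15.6, 2], "twist": [0, 0, -0.044], "jaw": 85}, {"linear": [-28, -17.6, 20], "twist": [0, 0, -0.109], "jaw": 85}, {"linear": [-26, -21, 20], "twist": [0, 0, -0.109], "jaw": 85}, {"linear": [-23.7, -24, 20], "twist": [0, 0, -0.109], "jaw": 85}, {"linear": [-20, -27, 20], "twist": [0, 0, -0.109], "jaw": 85}]'

```text
time_s: 19.15
eef_pos: [0.368, -0.3281, 0.1176]
ee_rot: [[-0.645, 0.764, 0.0], [0.764, 0.645, -0.0], [-0.001, 0.0, -1.0]]
contact_force: [0.9, -1.3, -0.5]
finger_gap: 0.0853
```

```bash
python3 - <<'E'
from h import *
s,w=wcam();save("w5",w["pixels"]);np.savez("c_w5",**{k:np.array(v) for k,v in w.items()});print(s["eef_pos"],s["ee_rot"].round(3),np.abs(s["qd"]).max())
for n,p in dict(b2=(.368,-.327,.012),b3=(.401,-.395,.012)).items():print(n,proj(w,p).round())
rows(s["eef_pos"],s["ee_rot"],[.3682,-.327,.016],40,4)
E
```

```text
[ 0.36800039 -0.32810378  0.11763134] [[-0.645  0.764  0.   ]
 [ 0.764  0.645 -0.   ]
 [-0.001  0.    -1.   ]] 65.8672397390593
b2 [314. 245.]
b3 [288. 342.]
[np.float64(0.2), np.float64(0.2), np.float64(25.4)] [np.float64(0.0), np.float64(0.0), np.float64(0.001)]
[np.float64(0.2), np.float64(0.2), np.float64(25.4)] [np.float64(0.0), np.float64(0.0), np.float64(0.001)]
[np.float64(0.2), np.float64(0.2), np.float64(25.4)] [np.float64(0.0), np.float64(0.0), np.float64(0.001)]
[np.float64(0.2), np.float64(0.2), np.float64(25.4)] [np.float64(0.0), np.float64(0.0), np.float64(0.001)]
```

View pics/w5.png

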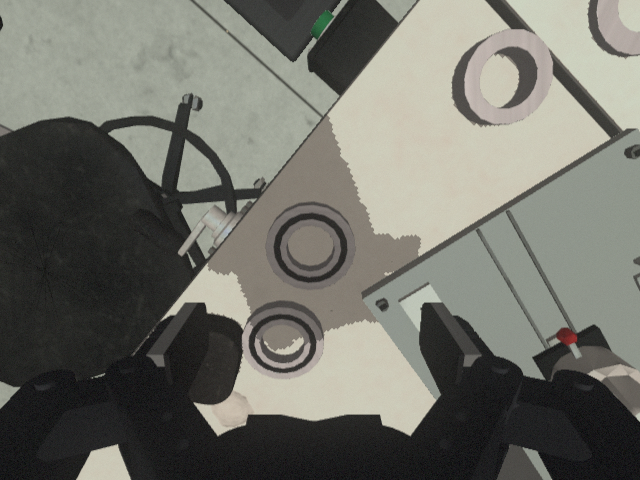

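b2 is at (310,245), and the fingers clear both the plate corner and b3.

>>> carry_out --targets '[{"linear": [0.2, -1.5, 30], "twist": [0, 0, 0], "jaw": 85}, {"linear": [0.2, 0, 30], "twist": [0, 0, 0], "jaw": 85}, {"linear": [0.2, 0, 28], "twist": [0, 0, 0], "jaw": 85}, {"linear": [0, 0, 13.6], "twist": [0, 0, 0], "jaw": 85}, {"linear": [0, 0, 0], "twist": [0, 0, 0], "jaw": 50}, {"linear": [0, 0, 0], "twist": [0, 0, 0], "jaw": 50}, {"linear": [0, 0, 0], "twist": [0, 0, 0], "jaw": 50}, {"linear": [0, 0, 0], "twist": [0, 0, 0], "jaw": 50}, {"linear": [0, 0, 0], "twist": [0, 0, 0], "jaw": 50}, {"linear": [0, 0, 0], "twist": [0, 0, 0], "jaw": 50}]'

```text
time_s: 20.45
eef_pos: [0.3669, -0.3277, 0.0175]
ee_rot: [[-0.642, 0.767, 0.001], [0.767, 0.642, -0.001], [-0.001, 0.0, -1.0]]
contact_force: [-1.3, 2.0, 5.9]
finger_gap: 0.0572
```

```bash
python3 - <<'E'
from h import *
s=read_state();p=s["eef_pos"].copy();print(p,s["finger_gap"]);p[2]=.17
p,R=rows(p,s["ee_rot"],[.41,-.2,.2],10,4)
p,R=rows(p,R,[.4615,.0012,.2],0,6)
E
```

```text
[ 0.36687014 -0.32774748  0.01751423] 0.05722540571766977
[np.float64(17.6), np.float64(28.8), np.float64(-7.5)] [np.float64(0.0), np.float64(0.0), np.float64(0.131)]
[np.float64(21.2), np.float64(26.2), np.float64(-7.5)] [np.float64(0.0), np.float64(0.0), np.float64(0.131)]
[np.float64(24.4), np.float64(23.3), np.float64(-7.5)] [np.float64(0.0), np.float64(0.0), np.float64(0.131)]
[np.float64(27.2), np.float64(19.9), np.float64(-7.5)] [np.float64(0.0), np.float64(0.0), np.float64(0.131)]
[np.float64(31.5), np.float64(14.3), np.float64(0.0)] [np.float64(0.0), np.float64(0.0), np.float64(0.029)]
[np.float64(31.9), np.float64(13.4), np.float64(0.0)] [np.float64(0.0), np.float64(0.0), np.float64(0.029)]
[np.float64(32.3), np.float64(12.4), np.float64(0.0)] [np.float64(0.0), np.float64(0.0), np.float64(0.029)]
[np.float64(32.7), np.float64(11.5), np.float64(0.0)] [np.float64(0.0), np.float64(0.0), np.float64(0.029)]
[np.float64(33.0), np.float64(10.5), np.float64(0.0)] [np.float64(0.0), np.float64(0.0), np.float64(0.029)]
[np.float64(33.3), np.float64(9.6), np.float64(0.0)] [np.float64(0.0), np.float64(0.0), np.float64(0.029)]
```

>>> carry_out --targets '[{"linear": [0, 0, -14], "twist": [0, 0, 0], "jaw": 50}, {"linear": [0, 0, -28], "twist": [0, 0, 0], "jaw": 50}, {"linear": [0, 0, -37], "twist": [0, 0, 0], "jaw": 50}, {"linear": [0, 0, -37], "twist": [0, 0, 0], "jaw": 50}, {"linear": [0, 0, -36.5], "twist": [0, 0, 0], "jaw": 50}, {"linear": [17.6, 28.8, -7.5], "twist": [0, 0, 0.131], "jaw": 50}, {"linear": [21.2, 26.2, -7.5], "twist": [0, 0, 0.131], "jaw": 50}, {"linear": [24.4, 23.3, -7.5], "twist": [0, 0, 0.131], "jaw": 50}, {"linear": [27.2, 19.9, -7.5], "twist": [0, 0, 0.131], "jaw": 50}, {"linear": [0, 0, 0], "twist": [0, 0, 0], "jaw": 50}]'

```text
time_s: 21.7
eef_pos: [0.4113, -0.1972, 0.2004]
ee_rot: [[-0.175, 0.985, 0.003], [0.985, 0.175, 0.0], [-0.0, 0.003, -1.0]]
contact_force: [-0.1, -0.5, -1.2]
finger_gap: 0.057
```

>>> carry_out --targets '[{"linear": [31.5, 14.3, 0], "twist": [0, 0, 0.029], "jaw": 50}, {"linear": [31.9, 13.4, 0], "twist": [0, 0, 0.029], "jaw": 50}, {"linear": [32.3, 12.4, 0], "twist": [0, 0, 0.029], "jaw": 50}, {"linear": [32.7, 11.5, 0], "twist": [0, 0, 0.029], "jaw": 50}, {"linear": [33, 10.5, 0], "twist": [0, 0, 0.029], "jaw": 50}, {"linear": [16, 4.8, 0], "twist": [0, 0, 0.029], "jaw": 50}, {"linear": [0, 0, 0], "twist": [0, 0, 0], "jaw": 50}, {"linear": [0, 0, 0], "twist": [0, 0, 0], "jaw": 50}, {"linear": [0, 0, 0], "twist": [0, 0, 0], "jaw": 50}, {"linear": [0, 0, 0], "twist": [0, 0, 0], "jaw": 50}]'

```text
time_s: 22.95
eef_pos: [0.4574, -0.0168, 0.1986]
ee_rot: [[0.002, 1.0, -0.0], [1.0, -0.002, -0.0], [-0.0, -0.0, -1.0]]
contact_force: [-0.1, 0.5, -0.7]
finger_gap: 0.057
```

```bash
python3 - <<'E'
from h import *
s,w=wcam();save("w6",w["pixels"],(200,100,440,400),1.6);np.savez("c_w6",**{k:np.array(v) for k,v in w.items()});print(s["eef_pos"],s["ee_rot"].round(3),s["finger_gap"])
print(proj(w,[.4615,.004,.097]))
E
```

```text
[ 0.45742319 -0.01676733  0.19856952] [[ 0.002  1.    -0.   ]
 [ 1.    -0.002 -0.   ]
 [-0.    -0.    -1.   ]] 0.057003017433832306
[319.61924001 217.24062372]
```

View pics/w6.png

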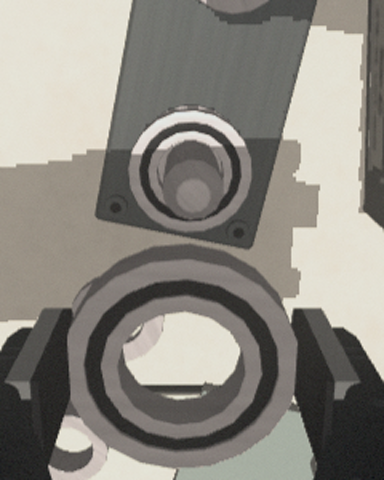

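b1 is seated on the shoulder and b2 is held at (314,320), as with the first one. I'll use the same offset.

>>> carry_out --targets '[{"linear": [18, 4.2, 0], "twist": [0, 0, 0], "jaw": 50}, {"linear": [0, 0, 20], "twist": [0, 0, 0], "jaw": 50}, {"linear": [0, 0, 25], "twist": [0, 0, 0], "jaw": 50}, {"linear": [0, 0, 25], "twist": [0, 0, 0], "jaw": 50}, {"linear": [0, 0, 15], "twist": [0, 0, 0], "jaw": 50}, {"linear": [0, 0, 10], "twist": [0, 0, 0], "jaw": 50}, {"linear": [0, 0, 10], "twist": [0, 0, 0], "jaw": 50}, {"linear": [0, 0, 10], "twist": [0, 0, 0], "jaw": 50}, {"linear": [0, 0, 11], "twist": [0, 0, 0], "jaw": 50}, {"linear": [0, 0, 0], "twist": [0, 0, 0], "jaw": 50}]'

```text
time_s: 24.25
eef_pos: [0.4613, 0.002, 0.0717]
ee_rot: [[0.001, 1.0, -0.001], [1.0, -0.001, -0.0], [-0.0, -0.001, -1.0]]
contact_force: [-0.0, 0.6, -0.3]
finger_gap: 0.0571
```

>>> carry_out --targets '[{"linear": [0, 0, 0], "twist": [0, 0, 0], "jaw": 85}, {"linear": [0, 0, 0], "twist": [0, 0, 0], "jaw": 85}, {"linear": [0, 0, 0], "twist": [0, 0, 0], "jaw": 85}, {"linear": [0, 0, 0], "twist": [0, 0, 0], "jaw": 85}, {"linear": [0, 0, -10], "twist": [0, 0, 0], "jaw": 85}, {"linear": [0, 0, -20], "twist": [0, 0, 0], "jaw": 85}, {"linear": [0, 0, -30], "twist": [0, 0, 0], "jaw": 85}, {"linear": [0, 0, -30], "twist": [0, 0, 0], "jaw": 85}, {"linear": [0, 0, -30], "twist": [0, 0, 0], "jaw": 85}, {"linear": [0, 0, -18], "twist": [0, 0, 0], "jaw": 85}]'

```text
time_s: 25.5
eef_pos: [0.462, 0.002, 0.2127]
ee_rot: [[0.001, 1.0, 0.002], [1.0, -0.001, 0.0], [0.0, 0.002, -1.0]]
contact_force: [0.6, -0.4, -0.8]
finger_gap: 0.0851
```

```bash
python3 - <<'E'
from h import *
w=np.load("c_w5.npz");print("b3",at(w,283,340,.012))
s=read_state();print(s["eef_pos"],s["finger_gap"])
p,R=rows(s["eef_pos"],s["ee_rot"],[.40,-.24,.2],-15,6)
p,R=rows(p,R,[.3995,-.395,.12],-35,4)
E
```

```text
b3 [ 0.39725792 -0.39612802  0.012     ]
[0.46204407 0.0019821  0.21269049] 0.0851206722662042
[np.float64(-40.3), np.float64(-10.3), np.float64(2.1)] [np.float64(0.0), np.float64(-0.0), np.float64(0.043)]
[np.float64(-40.8), np.float64(-8.5), np.float64(2.1)] [np.float64(0.0), np.float64(-0.0), np.float64(0.043)]
[np.float64(-41.1), np.float64(-6.8), np.float64(2.1)] [np.float64(0.0), np.float64(-0.0), np.float64(0.043)]
[np.float64(-41.3), np.float64(-5.0), np.float64(2.1)] [np.float64(0.0), np.float64(-0.0), np.float64(0.043)]
[np.float64(-41.5), np.float64(-3.2), np.float64(2.1)] [np.float64(0.0), np.float64(-0.0), np.float64(0.043)]
[np.float64(-41.6), np.float64(-1.4), np.float64(2.1)] [np.float64(0.0), np.float64(-0.0), np.float64(0.043)]
[np.float64(-37.5), np.float64(9.9), np.float64(20.0)] [np.float64(0.0), np.float64(0.0), np.float64(0.087)]
[np.float64(-36.5), np.float64(13.1), np.float64(20.0)] [np.float64(0.0), np.float64(0.0), np.float64(0.087)]
[np.float64(-35.2), np.float64(16.3), np.float64(20.0)] [np.float64(0.0), np.float64(0.0), np.float64(0.087)]
[np.float64(-33.6), np.float64(19.3), np.float64(20.0)] [np.float64(0.0), np.float64(0.0), np.float64(0.087)]
```

>>> carry_out --targets '[{"linear": [-40.3, -10.3, 2], "twist": [0, 0, 0.043], "jaw": 85}, {"linear": [-40.8, -8.5, 2], "twist": [0, 0, 0.043], "jaw": 85}, {"linear": [-41, -6.8, 2], "twist": [0, 0, 0.043], "jaw": 85}, {"linear": [-41.3, -5, 2], "twist": [0, 0, 0.043], "jaw": 85}, {"linear": [-41.5, -3.2, 2], "twist": [0, 0, 0.043], "jaw": 85}, {"linear": [-41.6, -1.4, 2], "twist": [0, 0, 0.043], "jaw": 85}, {"linear": [-37.5, 10, 20], "twist": [0, 0, 0.087], "jaw": 85}, {"linear": [-36.5, 13, 20], "twist": [0, 0, 0.087], "jaw": 85}, {"linear": [-35, 16.3, 20], "twist": [0, 0, 0.087], "jaw": 85}, {"linear": [-33.6, 19.3, 20], "twist": [0, 0, 0.087], "jaw": 85}]'

```text
time_s: 26.75
eef_pos: [0.4001, -0.396, 0.1186]
ee_rot: [[0.573, 0.82, 0.001], [0.82, -0.573, 0.0], [0.0, 0.001, -1.0]]
contact_force: [0.8, -0.8, 0.2]
finger_gap: 0.0854
```

```bash
cat >> h.py <<'E'
def circ(w,p,r,tol=.3,acc=30):
    """Hough circles near expected world point p of world radius r"""
    c=proj(w,p);q=np.array(p)+[0,r,0];q2=np.array(p)+[r,0,0]
    R=max(np.hypot(*(proj(w,q)-c)),np.hypot(*(proj(w,q2)-c)))
    g=cv2.medianBlur(cv2.cvtColor(np.ascontiguousarray(w["pixels"]),cv2.COLOR_BGR2GRAY),3)
    h=cv2.HoughCircles(g,cv2.HOUGH_GRADIENT_ALT if 0 else cv2.HOUGH_GRADIENT,1,8,param1=100,param2=acc,minRadius=int(R*(1-tol)),maxRadius=int(R*1.1))
    h=[] if h is None else h[0];h=[x for x in h if np.hypot(*(x[:2]-c))<60]
    print("exp",c.round(),"R",R.round(),"found",[(x.round(1).tolist(),at(w,x[0],x[1],p[2]).round(4).tolist()) for x in h[:5]])
E
python3 - <<'E'
from h import *
s,w=wcam();save("w7",w["pixels"]);np.savez("c_w7",**{k:np.array(v) for k,v in w.items()});print(s["eef_pos"],s["ee_rot"].round(3))
circ(w,[.399,-.3955,.012],.03)
w=np.load("c_w3.npz");circ(w,[.3627,-.2543,.012],.03)
E
```

```text
[ 0.40008862 -0.39598168  0.11857153] [[ 0.573  0.82   0.001]
 [ 0.82  -0.573  0.   ]
 [ 0.     0.001 -1.   ]]
exp [312. 247.] R 45.0 found [([317.5, 249.5, 34.70000076293945], [0.4008, -0.3993, 0.012]), ([318.5, 241.5, 37.400001525878906], [0.4045, -0.3951, 0.012]), ([310.5, 244.5, 36.099998474121094], [0.399, -0.3938, 0.012])]
exp [312. 240.] R 45.0 found [([310.5, 240.5, 44.099998474121094], [0.3617, -0.2547, 0.012]), ([309.5, 230.5, 34.900001525878906], [0.361, -0.2477, 0.012]), ([316.5, 246.5, 36.29999923706055], [0.3656, -0.2589, 0.012]), ([306.5, 248.5, 36.0], [0.3589, -0.2603, 0.012])]
```

>>> carry_out --targets '[{"linear": [0.5, 0, 30], "twist": [0, 0, 0], "jaw": 85}, {"linear": [0, 0, 30], "twist": [0, 0, 0], "jaw": 85}, {"linear": [0, 0, 28], "twist": [0, 0, 0], "jaw": 85}, {"linear": [0, 0, 13.6], "twist": [0, 0, 0], "jaw": 85}, {"linear": [0, 0, 0], "twist": [0, 0, 0], "jaw": 50}, {"linear": [0, 0, 0], "twist": [0, 0, 0], "jaw": 50}, {"linear": [0, 0, 0], "twist": [0, 0, 0], "jaw": 50}, {"linear": [0, 0, 0], "twist": [0, 0, 0], "jaw": 50}, {"linear": [0, 0, 0], "twist": [0, 0, 0], "jaw": 50}, {"linear": [0, 0, 0], "twist": [0, 0, 0], "jaw": 50}]'

```text
time_s: 28.05
eef_pos: [0.4005, -0.3946, 0.0186]
ee_rot: [[0.57, 0.821, 0.001], [0.821, -0.57, -0.001], [-0.0, 0.001, -1.0]]
contact_force: [-1.8, 1.4, 5.5]
finger_gap: 0.0563
```

```bash
python3 - <<'E'
from h import *
s=read_state();p=s["eef_pos"].copy();print(p,s["finger_gap"]);p[2]=.17
p,R=rows(p,s["ee_rot"],[.40,-.24,.2],-10,4)
p,R=rows(p,R,[.4574,-.0168,.2],0,6)
E
```

```text
[ 0.4004775  -0.39461396  0.01859059] 0.05632954448431736
[np.float64(31.7), np.float64(-22.1), np.float64(-7.5)] [np.float64(0.0), np.float64(0.0), np.float64(-0.108)]
[np.float64(33.9), np.float64(-18.6), np.float64(-7.5)] [np.float64(0.0), np.float64(0.0), np.float64(-0.108)]
[np.float64(35.7), np.float64(-14.8), np.float64(-7.5)] [np.float64(0.0), np.float64(0.0), np.float64(-0.108)]
[np.float64(37.1), np.float64(-10.9), np.float64(-7.5)] [np.float64(0.0), np.float64(0.0), np.float64(-0.108)]
[np.float64(38.3), np.float64(3.0), np.float64(0.0)] [np.float64(0.0), np.float64(0.0), np.float64(-0.029)]
[np.float64(38.2), np.float64(4.1), np.float64(0.0)] [np.float64(0.0), np.float64(0.0), np.float64(-0.029)]
[np.float64(38.1), np.float64(5.2), np.float64(0.0)] [np.float64(0.0), np.float64(0.0), np.float64(-0.029)]
[np.float64(37.9), np.float64(6.3), np.float64(0.0)] [np.float64(0.0), np.float64(0.0), np.float64(-0.029)]
[np.float64(37.7), np.float64(7.4), np.float64(0.0)] [np.float64(0.0), np.float64(0.0), np.float64(-0.029)]
[np.float64(37.5), np.float64(8.5), np.float64(0.0)] [np.float64(0.0), np.float64(0.0), np.float64(-0.029)]
```

>>> carry_out --targets '[{"linear": [0, 0, -14], "twist": [0, 0, 0], "jaw": 50}, {"linear": [0, 0, -28], "twist": [0, 0, 0], "jaw": 50}, {"linear": [0, 0, -37], "twist": [0, 0, 0], "jaw": 50}, {"linear": [0, 0, -37], "twist": [0, 0, 0], "jaw": 50}, {"linear": [0, 0, -35.5], "twist": [0, 0, 0], "jaw": 50}, {"linear": [31.7, -22, -7.5], "twist": [0, 0, -0.108], "jaw": 50}, {"linear": [33.9, -18.6, -7.5], "twist": [0, 0, -0.108], "jaw": 50}, {"linear": [35.7, -14.8, -7.5], "twist": [0, 0, -0.108], "jaw": 50}, {"linear": [37, -11, -7.5], "twist": [0, 0, -0.108], "jaw": 50}, {"linear": [0, 0, 0], "twist": [0, 0, 0], "jaw": 50}]'

```text
time_s: 29.3
eef_pos: [0.4003, -0.2375, 0.2003]
ee_rot: [[0.169, 0.986, 0.002], [0.986, -0.169, 0.0], [0.001, 0.002, -1.0]]
contact_force: [-0.0, -0.6, -0.5]
finger_gap: 0.0564
```

>>> carry_out --targets '[{"linear": [38.3, 3, 0], "twist": [0, 0, -0.029], "jaw": 50}, {"linear": [38.2, 4, 0], "twist": [0, 0, -0.029], "jaw": 50}, {"linear": [38, 5.2, 0], "twist": [0, 0, -0.029], "jaw": 50}, {"linear": [38, 6.3, 0], "twist": [0, 0, -0.029], "jaw": 50}, {"linear": [37.7, 7.4, 0], "twist": [0, 0, -0.029], "jaw": 50}, {"linear": [37.5, 8.5, 0], "twist": [0, 0, -0.029], "jaw": 50}, {"linear": [0, 0, 0], "twist": [0, 0, 0], "jaw": 50}, {"linear": [0, 0, 0], "twist": [0, 0, 0], "jaw": 50}, {"linear": [0, 0, 0], "twist": [0, 0, 0], "jaw": 50}, {"linear": [0, 0, 0], "twist": [0, 0, 0], "jaw": 50}]'

```text
time_s: 30.55
eef_pos: [0.4573, -0.0177, 0.1985]
ee_rot: [[0.003, 1.0, 0.0], [1.0, -0.003, -0.0], [-0.0, 0.0, -1.0]]
contact_force: [-0.9, 0.5, -0.9]
finger_gap: 0.0565
```

```bash
python3 - <<'E'
from h import *
s,w=wcam();save("w8",w["pixels"],(200,100,440,400),1.6);np.savez("c_w8",**{k:np.array(v) for k,v in w.items()});print(s["eef_pos"],s["ee_rot"].round(3),s["finger_gap"])
circ(w,[.4572,-.0148,s["eef_pos"][2]-.005],.03,.1);print(proj(w,[.4615,.004,.097]))
E
```

```text
[ 0.45733976 -0.01766572  0.19851854] [[ 0.003  1.     0.   ]
 [ 1.    -0.003 -0.   ]
 [-0.     0.    -1.   ]] 0.05647583721744291
exp [313. 319.] R 76.0 found [([313.5, 326.5, 71.19999694824219], [0.4575, -0.0179, 0.1935]), ([311.5, 334.5, 79.0999984741211], [0.4567, -0.0215, 0.1935])]
[319.70819683 215.84415326]
```

View pics/w8.png

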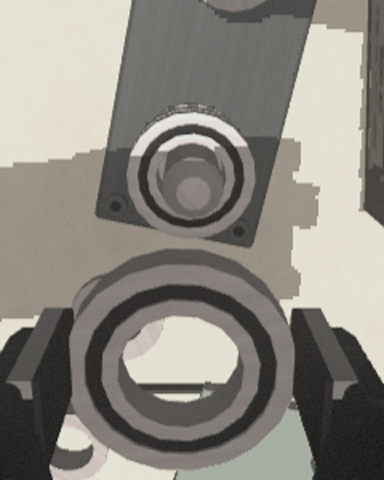

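Two bearings are now stacked. b3 is held at (314,322), so I can place it the same way.

>>> carry_out --targets '[{"linear": [19.5, 4.2, 0], "twist": [0, 0, 0], "jaw": 50}, {"linear": [0, 0, 20], "twist": [0, 0, 0], "jaw": 50}, {"linear": [0, 0, 25], "twist": [0, 0, 0], "jaw": 50}, {"linear": [0, 0, 25], "twist": [0, 0, 0], "jaw": 50}, {"linear": [0, 0, 15], "twist": [0, 0, 0], "jaw": 50}, {"linear": [0, 0, 10], "twist": [0, 0, 0], "jaw": 50}, {"linear": [0, 0, 10], "twist": [0, 0, 0], "jaw": 50}, {"linear": [0, 0, 7], "twist": [0, 0, 0], "jaw": 50}, {"linear": [0, 0, 0], "twist": [0, 0, 0], "jaw": 50}, {"linear": [0, 0, 0], "twist": [0, 0, 0], "jaw": 50}]'

```text
time_s: 31.85
eef_pos: [0.4619, 0.0029, 0.0867]
ee_rot: [[0.001, 1.0, 0.0], [1.0, -0.001, 0.0], [0.0, 0.0, -1.0]]
contact_force: [-0.3, -0.5, -1.2]
finger_gap: 0.0565
```

>>> carry_out --targets '[{"linear": [0, 0, 0], "twist": [0, 0, 0], "jaw": 85}, {"linear": [0, 0, 0], "twist": [0, 0, 0], "jaw": 85}, {"linear": [0, 0, 0], "twist": [0, 0, 0], "jaw": 85}, {"linear": [0, 0, 0], "twist": [0, 0, 0], "jaw": 85}, {"linear": [0, 0, -10], "twist": [0, 0, 0], "jaw": 85}, {"linear": [0, 0, -20], "twist": [0, 0, 0], "jaw": 85}, {"linear": [0, 0, -30], "twist": [0, 0, 0], "jaw": 85}, {"linear": [0, 0, -30], "twist": [0, 0, 0], "jaw": 85}, {"linear": [0, 0, -24], "twist": [0, 0, 0], "jaw": 85}, {"linear": [0, 0, 0], "twist": [0, 0, 0], "jaw": 85}]'

```text
time_s: 33.1
eef_pos: [0.4626, 0.0029, 0.2024]
ee_rot: [[0.001, 1.0, 0.004], [1.0, -0.001, 0.0], [0.0, 0.004, -1.0]]
contact_force: [0.2, 0.6, -0.2]
finger_gap: 0.085
```

```bash
python3 - <<'E'
from h import *
s,w=wcam();print(s["eef_pos"],s["finger_gap"])
circ(w,[.4625,.003,.071],.03,.15,25)
p,R=rows(s["eef_pos"],s["ee_rot"],[.3885,-.180,.13],0,7)
E
```

```text
[0.46260043 0.00286421 0.20242834] 0.08499120039197258
exp [312. 235.] R 41.0 found [([313.5, 240.5, 37.70000076293945], [0.4632, -0.001, 0.071]), ([310.5, 230.5, 41.099998474121094], [0.4611, 0.0066, 0.071])]
[np.float64(-26.1), np.float64(-10.6), np.float64(10.3)] [np.float64(0.001), np.float64(-0.0), np.float64(-0.0)]
[np.float64(-26.1), np.float64(-10.6), np.float64(10.3)] [np.float64(0.001), np.float64(-0.0), np.float64(-0.0)]
[np.float64(-26.1), np.float64(-10.6), np.float64(10.3)] [np.float64(0.001), np.float64(-0.0), np.float64(-0.0)]
[np.float64(-26.1), np.float64(-10.6), np.float64(10.3)] [np.float64(0.001), np.float64(-0.0), np.float64(-0.0)]
[np.float64(-26.1), np.float64(-10.6), np.float64(10.3)] [np.float64(0.001), np.float64(-0.0), np.float64(-0.0)]
[np.float64(-26.1), np.float64(-10.6), np.float64(10.3)] [np.float64(0.001), np.float64(-0.0), np.float64(-0.0)]
[np.float64(-26.1), np.float64(-10.6), np.float64(10.3)] [np.float64(0.001), np.float64(-0.0), np.float64(-0.0)]
```

>>> carry_out --targets '[{"linear": [-26, -10.6, 10.3], "twist": [0, 0, 0], "jaw": 85}, {"linear": [-26, -10.6, 10.3], "twist": [0, 0, 0], "jaw": 85}, {"linear": [-26, -10.6, 10.3], "twist": [0, 0, 0], "jaw": 85}, {"linear": [-26, -10.6, 10.3], "twist": [0, 0, 0], "jaw": 85}, {"linear": [-26, -10.6, 10.3], "twist": [0, 0, 0], "jaw": 85}, {"linear": [-26, -10.6, 10.3], "twist": [0, 0, 0], "jaw": 85}, {"linear": [-26, -10.6, 10.3], "twist": [0, 0, 0], "jaw": 85}, {"linear": [0, 0, 0], "twist": [0, 0, 0], "jaw": 85}, {"linear": [0, 0, 0], "twist": [0, 0, 0], "jaw": 85}, {"linear": [0, 0, 0], "twist": [0, 0, 0], "jaw": 85}]'

```text
time_s: 34.4
eef_pos: [0.3878, -0.1783, 0.1283]
ee_rot: [[-0.0, 1.0, 0.0], [1.0, 0.0, 0.0], [0.0, 0.0, -1.0]]
contact_force: [0.9, 0.7, -0.5]
finger_gap: 0.0854
```

```bash
python3 - <<'E'
from h import *
s,w=wcam();save("w9",w["pixels"]);np.savez("c_w9",**{k:np.array(v) for k,v in w.items()});print(s["eef_pos"],s["ee_rot"].round(3))
circ(w,[.3875,-.180,.02],.025,.1,25);circ(w,[.4185,-.104,.008],.028,.1,25)
E
```

```text
[ 0.38775526 -0.17828495  0.12834356] [[-0.  1.  0.]
 [ 1.  0.  0.]
 [ 0.  0. -1.]]
exp [313. 248.] R 37.0 found []
exp [361. 129.] R 47.0 found []
```

View pics/w9.png

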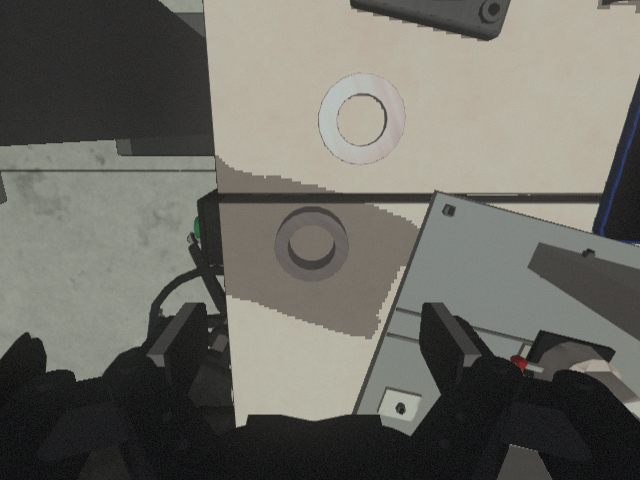

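The sleeve is at (312,244) and the washer at (361,118). Neither has been knocked.

>>> carry_out --targets '[{"linear": [1, -0.8, 30], "twist": [0, 0, 0], "jaw": 85}, {"linear": [0, 0, 30], "twist": [0, 0, 0], "jaw": 85}, {"linear": [0, 0, 30], "twist": [0, 0, 0], "jaw": 85}, {"linear": [0, 0, 18.5], "twist": [0, 0, 0], "jaw": 85}, {"linear": [0, 0, 0], "twist": [0, 0, 0], "jaw": 40}, {"linear": [0, 0, 0], "twist": [0, 0, 0], "jaw": 40}, {"linear": [0, 0, 0], "twist": [0, 0, 0], "jaw": 40}, {"linear": [0, 0, 0], "twist": [0, 0, 0], "jaw": 40}, {"linear": [0, 0, 0], "twist": [0, 0, 0], "jaw": 40}, {"linear": [0, 0, 0], "twist": [0, 0, 0], "jaw": 40}]'

```text
time_s: 35.7
eef_pos: [0.3866, -0.178, 0.0209]
ee_rot: [[0.001, 1.0, 0.001], [1.0, -0.001, -0.0], [-0.0, 0.001, -1.0]]
contact_force: [-0.9, 1.5, 7.2]
finger_gap: 0.0477
```

```bash
python3 - <<'E'
from h import *
s=read_state();p=s["eef_pos"].copy();print(p,s["finger_gap"],s["ee_rot"].round(4));p[2]=.2
p,R=rows(p,s["ee_rot"],[.4574,-.0168,.2],0,5)
E
```

```text
[ 0.38656531 -0.17795167  0.02093969] 0.04765037000085949 [[ 8.e-04  1.e+00  9.e-04]
 [ 1.e+00 -8.e-04 -2.e-04]
 [-2.e-04  9.e-04 -1.e+00]]
[np.float64(32.2), np.float64(14.1), np.float64(0.0)] [np.float64(0.0), np.float64(0.0), np.float64(-0.0)]
[np.float64(32.2), np.float64(14.1), np.float64(0.0)] [np.float64(0.0), np.float64(0.0), np.float64(-0.0)]
[np.float64(32.2), np.float64(14.2), np.float64(0.0)] [np.float64(0.0), np.float64(0.0), np.float64(-0.0)]
[np.float64(32.2), np.float64(14.2), np.float64(0.0)] [np.float64(0.0), np.float64(0.0), np.float64(-0.0)]
[np.float64(32.2), np.float64(14.2), np.float64(0.0)] [np.float64(0.0), np.float64(0.0), np.float64(-0.0)]
```

>>> carry_out --targets '[{"linear": [0, 0, -14], "twist": [0, 0, 0], "jaw": 40}, {"linear": [0, 0, -28], "twist": [0, 0, 0], "jaw": 40}, {"linear": [0, 0, -37], "twist": [0, 0, 0], "jaw": 40}, {"linear": [0, 0, -37], "twist": [0, 0, 0], "jaw": 40}, {"linear": [0, 0, -37], "twist": [0, 0, 0], "jaw": 40}, {"linear": [32.2, 14.2, -26], "twist": [0, 0, 0], "jaw": 40}, {"linear": [32.2, 14.2, 0], "twist": [0, 0, 0], "jaw": 40}, {"linear": [32.2, 14.2, 0], "twist": [0, 0, 0], "jaw": 40}, {"linear": [32.2, 14.2, 0], "twist": [0, 0, 0], "jaw": 40}, {"linear": [32.2, 14.2, 0], "twist": [0, 0, 0], "jaw": 40}]'

```text
time_s: 36.95
eef_pos: [0.4579, -0.0161, 0.1997]
ee_rot: [[0.001, 1.0, 0.001], [1.0, -0.001, -0.0], [-0.0, 0.001, -1.0]]
contact_force: [0.5, -0.1, -0.8]
finger_gap: 0.0474
```

```bash
python3 - <<'E'
from h import *
s=read_state();print(s["eef_pos"],s["finger_gap"])
E
```

```text
[ 0.45787699 -0.01606231  0.1997177 ] 0.047386401676588655
```

>>> carry_out --targets '[{"linear": [18, 3.7, 0], "twist": [0, 0, 0], "jaw": 40}, {"linear": [0, 0, 20], "twist": [0, 0, 0], "jaw": 40}, {"linear": [0, 0, 25], "twist": [0, 0, 0], "jaw": 40}, {"linear": [0, 0, 20], "twist": [0, 0, 0], "jaw": 40}, {"linear": [0, 0, 12], "twist": [0, 0, 0], "jaw": 40}, {"linear": [0, 0, 10], "twist": [0, 0, 0], "jaw": 40}, {"linear": [0, 0, 8], "twist": [0, 0, 0], "jaw": 40}, {"linear": [0, 0, 6], "twist": [0, 0, 0], "jaw": 40}, {"linear": [0, 0, 0], "twist": [0, 0, 0], "jaw": 40}, {"linear": [0, 0, 0], "twist": [0, 0, 0], "jaw": 40}]'

```text
time_s: 38.2
eef_pos: [0.4615, 0.0008, 0.098]
ee_rot: [[0.001, 1.0, 0.0], [1.0, -0.001, 0.0], [0.0, 0.0, -1.0]]
contact_force: [0.2, 0.4, -1.0]
finger_gap: 0.0474
```

>>> carry_out --targets '[{"linear": [0, 0, 0], "twist": [0, 0, 0], "jaw": 85}, {"linear": [0, 0, 0], "twist": [0, 0, 0], "jaw": 85}, {"linear": [0, 0, 0], "twist": [0, 0, 0], "jaw": 85}, {"linear": [0, 0, 0], "twist": [0, 0, 0], "jaw": 85}, {"linear": [0, 0, 0], "twist": [0, 0, 0], "jaw": 85}, {"linear": [0, 0, -15], "twist": [0, 0, 0], "jaw": 85}, {"linear": [0, 0, -25], "twist": [0, 0, 0], "jaw": 85}, {"linear": [0, 0, -30], "twist": [0, 0, 0], "jaw": 85}, {"linear": [0, 0, -30], "twist": [0, 0, 0], "jaw": 85}, {"linear": [0, 0, 0], "twist": [0, 0, 0], "jaw": 85}]'

```text
time_s: 39.45
eef_pos: [0.4625, 0.0009, 0.1996]
ee_rot: [[0.001, 1.0, 0.004], [1.0, -0.001, 0.0], [0.0, 0.004, -1.0]]
contact_force: [0.9, -0.2, 0.7]
finger_gap: 0.0848
```

```bash
python3 - <<'E'
from h import *
s,w=wcam();save("w10",w["pixels"],(220,140,420,320),2.5);np.savez("c_w10",**{k:np.array(v) for k,v in w.items()});print(s["eef_pos"],s["finger_gap"])
print(proj(w,[.462,.003,.091]),proj(w,[.462,.003,.097]))
v=np.load("c_w9.npz");print(at(v,361,118,.008),at(v,312,244,.02))
p,R=rows(s["eef_pos"],s["ee_rot"],[.4185,-.0965,.13],0,4)
E
```

```text
[0.46249595 0.00089363 0.19960221] 0.08480700226989822
[311.89179281 242.13565567] [311.88522206 244.908709  ]
[ 0.41807836 -0.09745677  0.008     ] [ 0.3869231  -0.17741509  0.02      ]
[np.float64(-24.4), np.float64(-11.0), np.float64(17.3)] [np.float64(0.001), np.float64(-0.0), np.float64(-0.0)]
[np.float64(-24.4), np.float64(-11.0), np.float64(17.4)] [np.float64(0.001), np.float64(-0.0), np.float64(-0.0)]
[np.float64(-24.4), np.float64(-11.0), np.float64(17.4)] [np.float64(0.001), np.float64(-0.0), np.float64(-0.0)]
[np.float64(-24.4), np.float64(-11.0), np.float64(17.4)] [np.float64(0.001), np.float64(-0.0), np.float64(-0.0)]
```

View pics/w10.png

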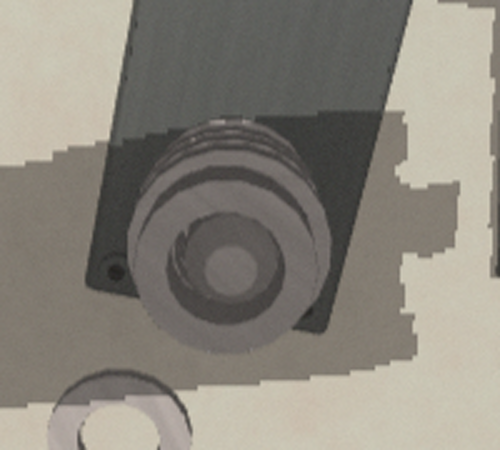

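The pack is seated with the sleeve on top, concentric around the tip at crop (231,271). Next is the washer.

>>> carry_out --targets '[{"linear": [-24.4, -11, 17.4], "twist": [0, 0, 0], "jaw": 85}, {"linear": [-24.4, -11, 17.4], "twist": [0, 0, 0], "jaw": 85}, {"linear": [-24.4, -11, 17.4], "twist": [0, 0, 0], "jaw": 85}, {"linear": [-24.4, -11, 17.4], "twist": [0, 0, 0], "jaw": 85}, {"linear": [0, 0, 0], "twist": [0, 0, 0], "jaw": 85}, {"linear": [0, 0, 0], "twist": [0, 0, 0], "jaw": 85}, {"linear": [0, 0, 0], "twist": [0, 0, 0], "jaw": 85}, {"linear": [0, 0, 0], "twist": [0, 0, 0], "jaw": 85}, {"linear": [0, 0, 0], "twist": [0, 0, 0], "jaw": 85}, {"linear": [0, 0, 0], "twist": [0, 0, 0], "jaw": 85}]'

```text
time_s: 40.75
eef_pos: [0.4174, -0.0966, 0.1283]
ee_rot: [[0.001, 1.0, 0.0], [1.0, -0.001, -0.0], [-0.0, 0.0, -1.0]]
contact_force: [0.7, -0.4, -0.2]
finger_gap: 0.0852
```

```bash
python3 - <<'E'
from h import *
s,w=wcam();save("w11",w["pixels"]);np.savez("c_w11",**{k:np.array(v) for k,v in w.items()});print(s["eef_pos"],s["ee_rot"].round(3))
c=proj(w,[.418,-.0975,.008]);print(c)
g=cv2.cvtColor(w["pixels"],cv2.COLOR_BGR2GRAY);x,y=c.astype(int)
print("row",g[y,x-70:x+71:3]);print("col",g[y-70:y+60:3,x])
for a in(15,20,25,30):circ(w,[.418,-.0975,.008],.028,.15,a)
E
```

```text
[ 0.41741145 -0.0965651   0.12830776] [[ 0.001  1.     0.   ]
 [ 1.    -0.001 -0.   ]
 [-0.     0.    -1.   ]]
[314.10627656 241.18356461]
row [105 101 105 107 107 107 105 108 106 105 105  99  99  94  95  94  71 107
 107 107 107 105 102 107 107 107 106 104 105 108 107  64  92  95  96  97
  95 106 106 108 105 110 108 110 109 109 109]
col [168 165 167 166 166 166 163 133 108 109 102  91 101 102  99  98  96 107
 106 107 106 108 106 105 105 106 105 106 107 107  67  88  95  93  95  93
 102 109 108 112 110 108 112  58]
exp [314. 241.] R 40.0 found [([314.5, 239.5, 39.099998474121094], [0.4183, -0.0963, 0.008])]
exp [314. 241.] R 40.0 found [([314.5, 239.5, 39.099998474121094], [0.4183, -0.0963, 0.008])]
exp [314. 241.] R 40.0 found [([314.5, 239.5, 39.099998474121094], [0.4183, -0.0963, 0.008])]
exp [314. 241.] R 40.0 found []
```

>>> carry_out --targets '[{"linear": [0.2, 0.7, 30], "twist": [0, 0, 0], "jaw": 85}, {"linear": [0, 0, 30], "twist": [0, 0, 0], "jaw": 85}, {"linear": [0, 0, 30], "twist": [0, 0, 0], "jaw": 85}, {"linear": [0, 0, 22], "twist": [0, 0, 0], "jaw": 85}, {"linear": [0, 0, 0], "twist": [0, 0, 0], "jaw": 45}, {"linear": [0, 0, 0], "twist": [0, 0, 0], "jaw": 45}, {"linear": [0, 0, 0], "twist": [0, 0, 0], "jaw": 45}, {"linear": [0, 0, 0], "twist": [0, 0, 0], "jaw": 45}, {"linear": [0, 0, 0], "twist": [0, 0, 0], "jaw": 45}, {"linear": [0, 0, 0], "twist": [0, 0, 0], "jaw": 45}]'

```text
time_s: 42.05
eef_pos: [0.4177, -0.0966, 0.0174]
ee_rot: [[0.001, 1.0, 0.0], [1.0, -0.001, -0.0], [-0.0, 0.0, -1.0]]
contact_force: [-3.3, 0.4, 9.0]
finger_gap: 0.0523
```

```bash
python3 - <<'E'
from h import *
s=read_state();p=s["eef_pos"].copy();print(p,s["finger_gap"],s["ee_rot"].round(4));p[2]=.2
p,R=rows(p,s["ee_rot"],[.4618,.001,.2],0,4)
E
```

```text
[ 0.41769356 -0.09656861  0.01738864] 0.052345517101170726 [[ 1.1e-03  1.0e+00  4.0e-04]
 [ 1.0e+00 -1.1e-03 -1.0e-04]
 [-1.0e-04  4.0e-04 -1.0e+00]]
[np.float64(24.4), np.float64(11.0), np.float64(0.0)] [np.float64(0.0), np.float64(0.0), np.float64(-0.0)]
[np.float64(24.4), np.float64(11.0), np.float64(0.0)] [np.float64(0.0), np.float64(0.0), np.float64(-0.0)]
[np.float64(24.4), np.float64(11.0), np.float64(0.0)] [np.float64(0.0), np.float64(0.0), np.float64(-0.0)]
[np.float64(24.4), np.float64(11.0), np.float64(0.0)] [np.float64(0.0), np.float64(0.0), np.float64(-0.0)]
```

>>> carry_out --targets '[{"linear": [0, 0, -14], "twist": [0, 0, 0], "jaw": 45}, {"linear": [0, 0, -28], "twist": [0, 0, 0], "jaw": 45}, {"linear": [0, 0, -37], "twist": [0, 0, 0], "jaw": 45}, {"linear": [0, 0, -37], "twist": [0, 0, 0], "jaw": 45}, {"linear": [0, 0, -37], "twist": [0, 0, 0], "jaw": 45}, {"linear": [24.4, 11, 0], "twist": [0, 0, 0], "jaw": 45}, {"linear": [24.4, 11, 0], "twist": [0, 0, 0], "jaw": 45}, {"linear": [24.4, 11, 0], "twist": [0, 0, 0], "jaw": 45}, {"linear": [24.4, 11, 0], "twist": [0, 0, 0], "jaw": 45}, {"linear": [0, 0, 0], "twist": [0, 0, 0], "jaw": 45}]'

```text
time_s: 43.3
eef_pos: [0.4629, 0.003, 0.1701]
ee_rot: [[-0.002, 1.0, 0.002], [1.0, 0.002, 0.001], [0.001, 0.002, -1.0]]
contact_force: [0.9, -1.1, -1.0]
finger_gap: 0.052
```

>>> carry_out --targets '[{"linear": [0, 0, 15], "twist": [0, 0, 0], "jaw": 45}, {"linear": [0, 0, 15], "twist": [0, 0, 0], "jaw": 45}, {"linear": [0, 0, 10], "twist": [0, 0, 0], "jaw": 45}, {"linear": [0, 0, 7], "twist": [0, 0, 0], "jaw": 45}, {"linear": [0, 0, 0], "twist": [0, 0, 0], "jaw": 45}, {"linear": [0, 0, 0], "twist": [0, 0, 0], "jaw": 45}, {"linear": [0, 0, 0], "twist": [0, 0, 0], "jaw": 45}, {"linear": [0, 0, 0], "twist": [0, 0, 0], "jaw": 45}, {"linear": [0, 0, 0], "twist": [0, 0, 0], "jaw": 45}, {"linear": [0, 0, 0], "twist": [0, 0, 0], "jaw": 45}]'

```text
time_s: 44.55
eef_pos: [0.4621, 0.0011, 0.1222]
ee_rot: [[0.001, 1.0, 0.0], [1.0, -0.001, -0.0], [-0.0, 0.0, -1.0]]
contact_force: [-0.1, 0.5, -0.5]
finger_gap: 0.0527
```

>>> carry_out --targets '[{"linear": [0, 0, 4], "twist": [0, 0, 0], "jaw": 45}, {"linear": [0, 0, 4], "twist": [0, 0, 0], "jaw": 45}, {"linear": [0, 0, 3.5], "twist": [0, 0, 0], "jaw": 45}, {"linear": [0, 0, 0], "twist": [0, 0, 0], "jaw": 45}, {"linear": [0, 0, 0], "twist": [0, 0, 0], "jaw": 45}, {"linear": [0, 0, 0], "twist": [0, 0, 0], "jaw": 85}, {"linear": [0, 0, 0], "twist": [0, 0, 0], "jaw": 85}, {"linear": [0, 0, 0], "twist": [0, 0, 0], "jaw": 85}, {"linear": [0, 0, 0], "twist": [0, 0, 0], "jaw": 85}, {"linear": [0, 0, 0], "twist": [0, 0, 0], "jaw": 85}]'

```text
time_s: 45.8
eef_pos: [0.4621, 0.0011, 0.1107]
ee_rot: [[0.001, 1.0, -0.0], [1.0, -0.001, 0.0], [0.0, -0.0, -1.0]]
contact_force: [0.0, 0.4, -0.0]
finger_gap: 0.085
```

>>> carry_out --targets '[{"linear": [0, 0, -15], "twist": [0, 0, 0], "jaw": 85}, {"linear": [0, 0, -25], "twist": [0, 0, 0], "jaw": 85}, {"linear": [0, 0, -30], "twist": [0, 0, 0], "jaw": 85}, {"linear": [0, 0, -30], "twist": [0, 0, 0], "jaw": 85}, {"linear": [0, 0, -30], "twist": [0, 0, 0], "jaw": 85}, {"linear": [0, 0, -30], "twist": [0, 0, 0], "jaw": 85}, {"linear": [0, 0, -30], "twist": [0, 0, 0], "jaw": 85}, {"linear": [0, 0, -30], "twist": [0, 0, 0], "jaw": 85}, {"linear": [0, 0, -25], "twist": [0, 0, 0], "jaw": 85}, {"linear": [0, 0, 0], "twist": [0, 0, 0], "jaw": 85}]'

```text
time_s: 47.05
eef_pos: [0.4627, 0.0011, 0.3572]
ee_rot: [[0.001, 1.0, 0.003], [1.0, -0.001, 0.0], [0.0, 0.003, -1.0]]
contact_force: [-0.6, 0.5, -1.5]
finger_gap: 0.085
```

```bash
python3 - <<'E'
from h import *
s,w=wcam();np.savez("c_w12",**{k:np.array(v) for k,v in w.items()});print(s["eef_pos"],s["finger_gap"],s["time_s"])
im=np.array(w["pixels"]);a=cv2.resize(im[120:300,230:420],None,fx=3,fy=3,interpolation=cv2.INTER_CUBIC);save("w12",im)
print(proj(w,[.462,.001,.099]),proj(w,[.462,.001,.097]),proj(w,[.583,.0765,.275]))
cv2.imwrite("pics/w12c.png",a)
E
```

```text
[0.46272039 0.00107116 0.35719055] 0.08501034481901311 47.05
[311.9780209  201.69683341] [311.98040051 201.33197596] [535.74442999 126.32032949]
```

View pics/w12.png

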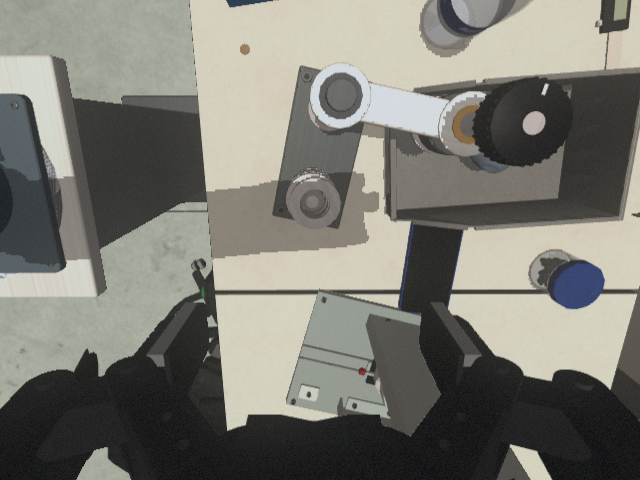

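The washer sits on top, concentric with the tip at (313,202). The knob is at (523,121), close to where I predicted. Next I'll swing the arm back.

```bash
python3 - <<'E'
from h import *
s=read_state();p,R=rows(s["eef_pos"],s["ee_rot"],[.5805,.078,.357],77,8)
E
```

```text
[np.float64(9.6), np.float64(14.8), np.float64(-0.1)] [np.float64(0.0), np.float64(0.0), np.float64(-0.168)]
[np.float64(7.0), np.float64(16.2), np.float64(-0.1)] [np.float64(0.0), np.float64(0.0), np.float64(-0.168)]
[np.float64(4.2), np.float64(17.1), np.float64(-0.1)] [np.float64(0.0), np.float64(0.0), np.float64(-0.168)]
[np.float64(1.3), np.float64(17.6), np.float64(-0.1)] [np.float64(0.0), np.float64(0.0), np.float64(-0.168)]
[np.float64(-1.7), np.float64(17.6), np.float64(-0.1)] [np.float64(0.0), np.float64(0.0), np.float64(-0.168)]
[np.float64(-4.6), np.float64(17.0), np.float64(-0.1)] [np.float64(0.0), np.float64(0.0), np.float64(-0.168)]
[np.float64(-7.4), np.float64(16.0), np.float64(-0.1)] [np.float64(0.0), np.float64(0.0), np.float64(-0.168)]
[np.float64(-10.0), np.float64(14.6), np.float64(-0.1)] [np.float64(0.0), np.float64(0.0), np.float64(-0.168)]
```

>>> carry_out --targets '[{"linear": [9.6, 14.8, 0], "twist": [0, 0, -0.168], "jaw": 85}, {"linear": [7, 16.2, 0], "twist": [0, 0, -0.168], "jaw": 85}, {"linear": [4.2, 17.1, 0], "twist": [0, 0, -0.168], "jaw": 85}, {"linear": [1.3, 17.6, 0], "twist": [0, 0, -0.168], "jaw": 85}, {"linear": [-1.7, 17.6, 0], "twist": [0, 0, -0.168], "jaw": 85}, {"linear": [-4.6, 17, 0], "twist": [0, 0, -0.168], "jaw": 85}, {"linear": [-7.4, 16, 0], "twist": [0, 0, -0.168], "jaw": 85}, {"linear": [-10, 14.6, 0], "twist": [0, 0, -0.168], "jaw": 85}, {"linear": [0, 0, 0], "twist": [0, 0, 0], "jaw": 85}, {"linear": [0, 0, 0], "twist": [0, 0, 0], "jaw": 85}]'

```text
time_s: 48.35
eef_pos: [0.5799, 0.0772, 0.3549]
ee_rot: [[-0.973, 0.229, -0.002], [0.229, 0.973, -0.0], [0.001, -0.001, -1.0]]
contact_force: [-0.1, -0.0, 0.0]
finger_gap: 0.0846
```

```bash
python3 - <<'E'
from h import *
s,w=wcam();save("w13",w["pixels"]);np.savez("c_w13",**{k:np.array(v) for k,v in w.items()});print(s["eef_pos"],s["ee_rot"].round(3),s["q"].round(0))
circ(w,[.582,.078,.275],.023,.15,15)
g=cv2.cvtColor(w["pixels"],cv2.COLOR_BGR2GRAY);c=proj(w,[.582,.078,.275]).astype(int)
m=(g[c[1]-60:c[1]+60,c[0]-60:c[0]+60]<60).astype(np.uint8);n,l,st,ce=cv2.connectedComponentsWithStats(m)
for i in np.argsort(-st[1:,4])[:3]+1:print(st[i]+[c[0]-60,c[1]-60,0,0,0])
E
```

```text
[0.5799037  0.07723884 0.35486973] [[-0.973  0.229 -0.002]
 [ 0.229  0.973 -0.   ]
 [ 0.001 -0.001 -1.   ]] [ -3.  21. -13.  86.   5.  73.  59.]
exp [315. 262.] R 39.0 found [([314.5, 251.5, 41.400001525878906], [0.5755, 0.0793, 0.275])]
[ 277  214   77   80 4336]
[254 255  26  67 313]
[350 315  24   7  77]
```

>>> carry_out --targets '[{"linear": [0.5, 0, 25], "twist": [0, 0, 0], "jaw": 85}, {"linear": [0, 0, 25], "twist": [0, 0, 0], "jaw": 85}, {"linear": [0, 0, 25], "twist": [0, 0, 0], "jaw": 85}, {"linear": [0, 0, 16], "twist": [0, 0, 0], "jaw": 85}, {"linear": [0, 0, 0], "twist": [0, 0, 0], "jaw": 38}, {"linear": [0, 0, 0], "twist": [0, 0, 0], "jaw": 38}, {"linear": [0, 0, 0], "twist": [0, 0, 0], "jaw": 38}, {"linear": [0, 0, 0], "twist": [0, 0, 0], "jaw": 38}, {"linear": [0, 0, 0], "twist": [0, 0, 0], "jaw": 38}, {"linear": [0, 0, 0], "twist": [0, 0, 0], "jaw": 38}]' --newtons 50

```text
time_s: 49.65
eef_pos: [0.5806, 0.078, 0.2659]
ee_rot: [[-0.974, 0.226, 0.002], [0.226, 0.974, 0.0], [-0.002, 0.001, -1.0]]
contact_force: [-1.9, -0.3, 6.8]
finger_gap: 0.0448
```

>>> carry_out --targets '[{"linear": [0.3, -7.65, 0], "twist": [0, 0, 0.0785], "jaw": 38}, {"linear": [0.3, -7.65, 0], "twist": [0, 0, 0.0785], "jaw": 38}, {"linear": [0.3, -7.65, 0], "twist": [0, 0, 0.0785], "jaw": 38}, {"linear": [0.3, -7.65, 0], "twist": [0, 0, 0.0785], "jaw": 38}, {"linear": [0.3, -7.65, 0], "twist": [0, 0, 0.0785], "jaw": 38}, {"linear": [0.3, -7.65, 0], "twist": [0, 0, 0.0785], "jaw": 38}, {"linear": [0.3, -7.65, 0], "twist": [0, 0, 0.0785], "jaw": 38}, {"linear": [0.3, -7.65, 0], "twist": [0, 0, 0.0785], "jaw": 38}, {"linear": [0.3, -7.65, 0], "twist": [0, 0, 0.0785], "jaw": 38}, {"linear": [0.3, -7.65, 0], "twist": [0, 0, 0.0785], "jaw": 38}]'

```text
time_s: 50.9
eef_pos: [0.54, 0.0165, 0.266]
ee_rot: [[-0.527, 0.85, 0.008], [0.85, 0.527, -0.0], [-0.004, 0.006, -1.0]]
contact_force: [11.8, -2.7, -2.9]
finger_gap: 0.0448
```

>>> carry_out --targets '[{"linear": [0.3, -7.65, 0], "twist": [0, 0, 0.0785], "jaw": 38}, {"linear": [0.3, -7.65, 0], "twist": [0, 0, 0.0785], "jaw": 38}, {"linear": [0.3, -7.65, 0], "twist": [0, 0, 0.0785], "jaw": 38}, {"linear": [0.3, -7.65, 0], "twist": [0, 0, 0.0785], "jaw": 38}, {"linear": [0.3, -7.65, 0], "twist": [0, 0, 0.0785], "jaw": 38}, {"linear": [0.3, -7.65, 0], "twist": [0, 0, 0.0785], "jaw": 38}, {"linear": [0.3, -7.65, 0], "twist": [0, 0, 0.0785], "jaw": 38}, {"linear": [0.3, -7.65, 0], "twist": [0, 0, 0.0785], "jaw": 38}, {"linear": [0, 0, 0], "twist": [0, 0, 0], "jaw": 38}, {"linear": [0, 0, 0], "twist": [0, 0, 0], "jaw": 38}]'

```text
time_s: 52.15
eef_pos: [0.4798, -0.0013, 0.2659]
ee_rot: [[0.074, 0.997, 0.004], [0.997, -0.074, -0.004], [-0.004, 0.005, -1.0]]
contact_force: [3.9, -15.1, 3.5]
finger_gap: 0.0445
```

>>> carry_out --targets '[{"linear": [-0.3, -3, 0], "twist": [0, 0, 0.03], "jaw": 38}, {"linear": [-0.3, -3, 0], "twist": [0, 0, 0.03], "jaw": 38}, {"linear": [-0.3, -3, 0], "twist": [0, 0, 0.03], "jaw": 38}, {"linear": [-0.3, -2, 0], "twist": [0, 0, 0.02], "jaw": 38}, {"linear": [-0.3, -2, 0], "twist": [0, 0, 0.02], "jaw": 38}, {"linear": [0, -1, 0], "twist": [0, 0, 0.01], "jaw": 38}, {"linear": [0, 0, 0], "twist": [0, 0, 0], "jaw": 38}, {"linear": [0, 0, 0], "twist": [0, 0, 0], "jaw": 38}, {"linear": [0, 0, 0], "twist": [0, 0, 0], "jaw": 38}, {"linear": [0, 0, 0], "twist": [0, 0, 0], "jaw": 38}]'

```text
time_s: 53.4
eef_pos: [0.4663, -0.0001, 0.2659]
ee_rot: [[0.211, 0.977, 0.005], [0.977, -0.211, -0.003], [-0.002, 0.006, -1.0]]
contact_force: [5.9, -12.4, 2.9]
finger_gap: 0.0443
```

>>> carry_out --targets '[{"linear": [-0.3, -1, 0], "twist": [0, 0, 0.01], "jaw": 38}, {"linear": [-0.3, -1, 0], "twist": [0, 0, 0.01], "jaw": 38}, {"linear": [-0.3, -1, 0], "twist": [0, 0, 0.01], "jaw": 38}, {"linear": [0, 0, 0], "twist": [0, 0, 0], "jaw": 38}, {"linear": [0, -0.5, 0], "twist": [0, 0, 0], "jaw": 38}, {"linear": [0, -0.5, 0], "twist": [0, 0, 0], "jaw": 38}, {"linear": [0, -0.5, 0], "twist": [0, 0, 0], "jaw": 38}, {"linear": [0, 0, 0], "twist": [0, 0, 0], "jaw": 38}, {"linear": [0, 0, 0], "twist": [0, 0, 0], "jaw": 38}, {"linear": [0, 0, 0], "twist": [0, 0, 0], "jaw": 38}]'

```text
time_s: 54.65
eef_pos: [0.4619, 0.0007, 0.266]
ee_rot: [[0.24, 0.971, 0.006], [0.971, -0.24, -0.002], [-0.001, 0.006, -1.0]]
contact_force: [6.2, -9.1, 1.6]
finger_gap: 0.0449
```

>>> carry_out --targets '[{"linear": [-0.2, -0.7, 0], "twist": [0, 0, 0], "jaw": 38}, {"linear": [-0.2, -0.7, 0], "twist": [0, 0, 0], "jaw": 38}, {"linear": [-0.2, -0.7, 0], "twist": [0, 0, 0], "jaw": 38}, {"linear": [-0.2, -0.7, 0], "twist": [0, 0, 0], "jaw": 38}, {"linear": [0, 0, 0], "twist": [0, 0, 0], "jaw": 38}, {"linear": [0, 0, 0], "twist": [0, 0, 0], "jaw": 38}, {"linear": [0, 0, 0], "twist": [0, 0, 0], "jaw": 38}, {"linear": [0, 0, 0], "twist": [0, 0, 0], "jaw": 38}, {"linear": [0, 0, 0], "twist": [0, 0, 0], "jaw": 38}, {"linear": [0, 0, 0], "twist": [0, 0, 0], "jaw": 38}]'

```text
time_s: 55.9
eef_pos: [0.4612, 0.0008, 0.2661]
ee_rot: [[0.24, 0.971, 0.01], [0.971, -0.24, -0.002], [0.0, 0.01, -1.0]]
contact_force: [16.0, -9.0, -7.3]
finger_gap: 0.0447
```

The stop is reached: the force rose from 6 to 16 N with almost no further motion. Next I'll release, turn the hand back 90° and regrip centred.

>>> carry_out --targets '[{"linear": [0.5, 1.5, 0], "twist": [0, 0, 0], "jaw": 38}, {"linear": [0, 0, 0], "twist": [0, 0, 0], "jaw": 80}, {"linear": [0, 0, 0], "twist": [0, 0, 0], "jaw": 80}, {"linear": [0, 0, 0], "twist": [0, 0, 0], "jaw": 80}, {"linear": [0, 0, 0], "twist": [0, 0, -0.18], "jaw": 80}, {"linear": [0, 0, 0], "twist": [0, 0, -0.18], "jaw": 80}, {"linear": [0, 0, 0], "twist": [0, 0, -0.18], "jaw": 80}, {"linear": [0, 0, 0], "twist": [0, 0, -0.18], "jaw": 80}, {"linear": [0, 0, 0], "twist": [0, 0, -0.18], "jaw": 80}, {"linear": [0, 0, 0], "twist": [0, 0, -0.18], "jaw": 80}]'

```text
time_s: 57.15
eef_pos: [0.4581, 0.0033, 0.2647]
ee_rot: [[-0.749, 0.663, -0.0], [0.663, 0.749, 0.0], [0.0, -0.0, -1.0]]
contact_force: [0.3, -0.0, -0.1]
finger_gap: 0.0799
```

>>> carry_out --targets '[{"linear": [0, 0, 0], "twist": [0, 0, -0.18], "jaw": 80}, {"linear": [0, 0, 0], "twist": [0, 0, -0.18], "jaw": 80}, {"linear": [0, 0, 0], "twist": [0, 0, -0.13], "jaw": 80}, {"linear": [0, 0, 0], "twist": [0, 0, 0], "jaw": 80}, {"linear": [0, 0, 0], "twist": [0, 0, 0], "jaw": 80}, {"linear": [0, 0, 0], "twist": [0, 0, 0], "jaw": 80}, {"linear": [0, 0, 0], "twist": [0, 0, 0], "jaw": 80}, {"linear": [0, 0, 0], "twist": [0, 0, 0], "jaw": 80}, {"linear": [0, 0, 0], "twist": [0, 0, 0], "jaw": 80}, {"linear": [0, 0, 0], "twist": [0, 0, 0], "jaw": 80}]'

```text
time_s: 58.4
eef_pos: [0.4582, 0.0031, 0.2647]
ee_rot: [[-0.971, 0.239, -0.0], [0.239, 0.971, 0.0], [0.0, 0.0, -1.0]]
contact_force: [0.4, -0.2, 0.0]
finger_gap: 0.08
```

```bash
python3 - <<'E'
from h import *
s=read_state();print(s["eef_pos"],s["ee_rot"].round(3),s["q"].round(1),s["contact_force"].round(1))
E
```

```text
[0.45823915 0.00308383 0.26470639] [[-0.971  0.239 -0.   ]
 [ 0.239  0.971  0.   ]
 [ 0.     0.    -1.   ]] [  1.1  13.9  -9.2 112.1   2.7  54.2  66.7] [ 0.4 -0.2  0. ]
```

>>> carry_out --targets '[{"linear": [0, 0, 0], "twist": [0, 0, 0], "jaw": 38}, {"linear": [0, 0, 0], "twist": [0, 0, 0], "jaw": 38}, {"linear": [0, 0, 0], "twist": [0, 0, 0], "jaw": 38}, {"linear": [0, 0, 0], "twist": [0, 0, 0], "jaw": 38}, {"linear": [0, 0, 0], "twist": [0, 0, 0], "jaw": 38}, {"linear": [0, 0, 0], "twist": [0, 0, 0], "jaw": 38}, {"linear": [0, 0, 0], "twist": [0, 0, 0], "jaw": 38}, {"linear": [0, 0, 0], "twist": [0, 0, 0], "jaw": 38}, {"linear": [0, 0, 0], "twist": [0, 0, 0], "jaw": 38}, {"linear": [0, 0, 0], "twist": [0, 0, 0], "jaw": 38}]'

```text
time_s: 59.65
eef_pos: [0.4579, 0.0013, 0.2652]
ee_rot: [[-0.971, 0.24, -0.0], [0.24, 0.971, -0.002], [-0.0, -0.002, -1.0]]
contact_force: [-4.9, -6.8, 9.2]
finger_gap: 0.0447
```

>>> carry_out --targets '[{"linear": [0, 0, 0], "twist": [0, 0, 0], "jaw": 60}, {"linear": [0, 0, 0], "twist": [0, 0, 0], "jaw": 60}, {"linear": [-3.8, -1.7, 1.5], "twist": [0, 0, 0], "jaw": 60}, {"linear": [0, 0, 0], "twist": [0, 0, 0], "jaw": 60}, {"linear": [0, 0, 0], "twist": [0, 0, 0], "jaw": 38}, {"linear": [0, 0, 0], "twist": [0, 0, 0], "jaw": 38}, {"linear": [0, 0, 0], "twist": [0, 0, 0], "jaw": 38}, {"linear": [0, 0, 0], "twist": [0, 0, 0], "jaw": 38}, {"linear": [0, 0, 0], "twist": [0, 0, 0], "jaw": 38}, {"linear": [0, 0, 0], "twist": [0, 0, 0], "jaw": 38}]' --newtons 60

```text
time_s: 60.9
eef_pos: [0.4615, 0.0002, 0.2634]
ee_rot: [[-0.971, 0.239, 0.0], [0.239, 0.971, -0.0], [-0.0, -0.0, -1.0]]
contact_force: [-2.8, -2.6, 4.9]
finger_gap: 0.0446
```

```bash
python3 - <<'E'
from h import *
s=read_state();print(s["eef_pos"],s["ee_rot"].round(3),s["q"].round(1),s["contact_force"].round(1))
E
```

```text
[4.61499576e-01 2.19122560e-04 2.63410474e-01] [[-0.971  0.239  0.   ]
 [ 0.239  0.971 -0.   ]
 [-0.    -0.    -1.   ]] [  1.3  14.2  -9.1 111.8   2.8  54.1  67.1] [-2.8 -2.6  4.9]
```

>>> carry_out --targets '[{"linear": [0, 0, 0.34], "twist": [0, 0, 0.18], "jaw": 38}, {"linear": [0, 0, 0.34], "twist": [0, 0, 0.18], "jaw": 38}, {"linear": [0, 0, 0.34], "twist": [0, 0, 0.18], "jaw": 38}, {"linear": [0, 0, 0.34], "twist": [0, 0, 0.18], "jaw": 38}, {"linear": [0, 0, 0.34], "twist": [0, 0, 0.18], "jaw": 38}, {"linear": [0, 0, 0.34], "twist": [0, 0, 0.18], "jaw": 38}, {"linear": [0, 0, 0.34], "twist": [0, 0, 0.18], "jaw": 38}, {"linear": [0, 0, 0.34], "twist": [0, 0, 0.18], "jaw": 38}, {"linear": [0, 0, 0.34], "twist": [0, 0, 0.18], "jaw": 38}, {"linear": [0, 0, 0.34], "twist": [0, 0, 0.18], "jaw": 38}]'

```text
time_s: 62.15
eef_pos: [0.462, 0.0005, 0.26]
ee_rot: [[0.458, 0.889, 0.001], [0.889, -0.458, -0.0], [0.0, 0.001, -1.0]]
contact_force: [0.4, -1.8, 2.3]
finger_gap: 0.0445
```

```bash
python3 - <<'E'
from h import *
s=read_state();print(s["eef_pos"],s["ee_rot"].round(3),s["q"].round(1),s["contact_force"].round(1),s["ft_torque"].round(2))
E
```

```text
[0.46197756 0.00048789 0.26002274] [[ 0.458  0.889  0.001]
 [ 0.889 -0.458 -0.   ]
 [ 0.     0.001 -1.   ]] [-14.7  14.5  11.3 112.6  -3.5  53.1 -29. ] [ 0.4 -1.8  2.3] [-0.25 -0.01  0.03]
```

>>> carry_out --targets '[{"linear": [0, 0, 0.34], "twist": [0, 0, 0.18], "jaw": 38}, {"linear": [0, 0, 0.34], "twist": [0, 0, 0.18], "jaw": 38}, {"linear": [0, 0, 0.34], "twist": [0, 0, 0.18], "jaw": 38}, {"linear": [0, 0, 0.34], "twist": [0, 0, 0.18], "jaw": 38}, {"linear": [0, 0, 0.34], "twist": [0, 0, 0.18], "jaw": 38}, {"linear": [0, 0, 0.34], "twist": [0, 0, 0.18], "jaw": 38}, {"linear": [0, 0, 0.34], "twist": [0, 0, 0.18], "jaw": 38}, {"linear": [0, 0, 0.34], "twist": [0, 0, 0.18], "jaw": 38}, {"linear": [0, 0, 0.34], "twist": [0, 0, 0.18], "jaw": 38}, {"linear": [0, 0, 0.34], "twist": [0, 0, 0.18], "jaw": 38}]'

```text
time_s: 63.4
eef_pos: [0.4621, -0.0, 0.2566]
ee_rot: [[0.761, -0.648, 0.001], [-0.648, -0.761, -0.001], [0.002, -0.0, -1.0]]
contact_force: [-0.3, -3.8, 0.3]
finger_gap: 0.0443
```

```bash
python3 - <<'E'
from h import *
s=read_state();print(s["eef_pos"],s["ee_rot"].round(3),s["q"].round(1),s["contact_force"].round(1),s["ft_torque"].round(2))
E
```

```text
[ 4.62127035e-01 -4.32121660e-05  2.56618412e-01] [[ 0.761 -0.648  0.001]
 [-0.648 -0.761 -0.001]
 [ 0.002 -0.    -1.   ]] [ -32.    16.9   34.4  113.4  -11.8   53.  -122. ] [-0.3 -3.8  0.3] [-0.73 -0.18  0.08]
```

>>> carry_out --targets '[{"linear": [0, 0, 0], "twist": [0, 0, 0], "jaw": 65}, {"linear": [0, 0, 0], "twist": [0, 0, 0], "jaw": 65}, {"linear": [0, 0, 0], "twist": [0, 0, 0], "jaw": 65}, {"linear": [0, 0, 0], "twist": [0, 0, -0.182], "jaw": 65}, {"linear": [0, 0, 0], "twist": [0, 0, -0.182], "jaw": 65}, {"linear": [0, 0, 0], "twist": [0, 0, -0.182], "jaw": 65}, {"linear": [0, 0, 0], "twist": [0, 0, -0.182], "jaw": 65}, {"linear": [0, 0, 0], "twist": [0, 0, -0.182], "jaw": 65}, {"linear": [0, 0, 0], "twist": [0, 0, -0.182], "jaw": 65}, {"linear": [0, 0, 0], "twist": [0, 0, -0.182], "jaw": 65}]'

```text
time_s: 64.65
eef_pos: [0.4615, 0.0005, 0.2564]
ee_rot: [[0.835, 0.55, 0.0], [0.55, -0.835, 0.0], [0.0, -0.0, -1.0]]
contact_force: [0.8, 0.5, -0.1]
finger_gap: 0.0652
```

>>> carry_out --targets '[{"linear": [0, 0, 0], "twist": [0, 0, -0.182], "jaw": 65}, {"linear": [0, 0, 0], "twist": [0, 0, -0.182], "jaw": 65}, {"linear": [0, 0, 0], "twist": [0, 0, -0.182], "jaw": 65}, {"linear": [0, 0, 0], "twist": [0, 0, -0.182], "jaw": 65}, {"linear": [0, 0, 0], "twist": [0, 0, -0.182], "jaw": 65}, {"linear": [0, 0, 0], "twist": [0, 0, -0.182], "jaw": 65}, {"linear": [0, 0, 0], "twist": [0, 0, -0.182], "jaw": 65}, {"linear": [0, 0, 0], "twist": [0, 0, -0.182], "jaw": 65}, {"linear": [0, 0, 0], "twist": [0, 0, -0.182], "jaw": 65}, {"linear": [0, 0, 0], "twist": [0, 0, -0.182], "jaw": 65}]'

```text
time_s: 65.9
eef_pos: [0.4615, 0.0005, 0.2565]
ee_rot: [[-0.739, 0.674, 0.0], [0.674, 0.739, 0.0], [-0.0, 0.0, -1.0]]
contact_force: [-0.3, 0.4, 0.2]
finger_gap: 0.0651
```

```bash
python3 - <<'E'
from h import *
s=read_state();print(s["eef_pos"],s["ee_rot"].round(3),s["q"].round(1),s["contact_force"].round(1),s["ft_torque"].round(2))
E
```

```text
[0.46151853 0.00049874 0.25645551] [[-0.739  0.674  0.   ]
 [ 0.674  0.739  0.   ]
 [-0.     0.    -1.   ]] [ -2.2  14.6  -4.7 112.5   1.5  52.9  40. ] [-0.3  0.4  0.2] [0.02 0.   0.02]
```

>>> carry_out --targets '[{"linear": [0, 0, 0], "twist": [0, 0, -0.182], "jaw": 65}, {"linear": [0, 0, 0], "twist": [0, 0, -0.182], "jaw": 65}, {"linear": [0, 0, 0], "twist": [0, 0, -0.182], "jaw": 65}, {"linear": [0, 0, 0], "twist": [0, 0, -0.182], "jaw": 65}, {"linear": [0, 0, 0], "twist": [0, 0, -0.182], "jaw": 65}, {"linear": [0, 0, 0], "twist": [0, 0, -0.182], "jaw": 65}, {"linear": [0, 0, 0], "twist": [0, 0, -0.182], "jaw": 65}, {"linear": [0, 0, 0], "twist": [0, 0, -0.182], "jaw": 65}, {"linear": [0, 0, 0], "twist": [0, 0, -0.182], "jaw": 65}, {"linear": [0, 0, 0], "twist": [0, 0, 0], "jaw": 65}]'

```text
time_s: 67.15
eef_pos: [0.4615, 0.0003, 0.2564]
ee_rot: [[-0.629, -0.778, 0.0], [-0.778, 0.629, 0.0], [-0.0, 0.0, -1.0]]
contact_force: [0.3, -0.1, -0.1]
finger_gap: 0.065
```

>>> carry_out --targets '[{"linear": [0, 0, 0], "twist": [0, 0, 0], "jaw": 38}, {"linear": [0, 0, 0], "twist": [0, 0, 0], "jaw": 38}, {"linear": [0, 0, 0], "twist": [0, 0, 0], "jaw": 38}, {"linear": [0, 0, 0], "twist": [0, 0, 0], "jaw": 38}, {"linear": [0, 0, 0], "twist": [0, 0, 0], "jaw": 38}, {"linear": [0, 0, 0], "twist": [0, 0, 0], "jaw": 38}, {"linear": [0, 0, 0], "twist": [0, 0, 0], "jaw": 38}, {"linear": [0, 0, 0], "twist": [0, 0, 0], "jaw": 38}, {"linear": [0, 0, 0], "twist": [0, 0, 0], "jaw": 38}, {"linear": [0, 0, 0], "twist": [0, 0, 0], "jaw": 38}]'

```text
time_s: 68.4
eef_pos: [0.4619, 0.0002, 0.2568]
ee_rot: [[-0.63, -0.777, 0.001], [-0.777, 0.63, -0.001], [-0.0, -0.001, -1.0]]
contact_force: [-0.0, -2.6, 5.4]
finger_gap: 0.0444
```

```bash
python3 - <<'E'
from h import *
s=read_state();print(s["eef_pos"],s["ee_rot"].round(3),s["q"].round(1),s["contact_force"].round(1),s["ft_torque"].round(2))
E
```

```text
[4.61867389e-01 1.86127593e-04 2.56798971e-01] [[-0.63  -0.777  0.001]
 [-0.777  0.63  -0.001]
 [-0.    -0.001 -1.   ]] [ 12.5  15.5 -23.5 112.    7.6  53.9 126.2] [-0.  -2.6  5.4] [-0.51  0.08 -0.06]
```

>>> carry_out --targets '[{"linear": [0, 0, 0.35], "twist": [0, 0, 0.182], "jaw": 38}, {"linear": [0, 0, 0.35], "twist": [0, 0, 0.182], "jaw": 38}, {"linear": [0, 0, 0.35], "twist": [0, 0, 0.182], "jaw": 38}, {"linear": [0, 0, 0.35], "twist": [0, 0, 0.182], "jaw": 38}, {"linear": [0, 0, 0.35], "twist": [0, 0, 0.182], "jaw": 38}, {"linear": [0, 0, 0.35], "twist": [0, 0, 0.182], "jaw": 38}, {"linear": [0, 0, 0.35], "twist": [0, 0, 0.182], "jaw": 38}, {"linear": [0, 0, 0.35], "twist": [0, 0, 0.182], "jaw": 38}, {"linear": [0, 0, 0.35], "twist": [0, 0, 0.182], "jaw": 38}, {"linear": [0, 0, 0.35], "twist": [0, 0, 0.182], "jaw": 38}]'

```text
time_s: 69.65
eef_pos: [0.4619, 0.0001, 0.2533]
ee_rot: [[-0.593, 0.805, 0.001], [0.805, 0.593, -0.001], [-0.001, 0.001, -1.0]]
contact_force: [-0.0, -2.9, 5.5]
finger_gap: 0.0449
```

>>> carry_out --targets '[{"linear": [0, 0, 0.35], "twist": [0, 0, 0.182], "jaw": 38}, {"linear": [0, 0, 0.35], "twist": [0, 0, 0.182], "jaw": 38}, {"linear": [0, 0, 0.35], "twist": [0, 0, 0.182], "jaw": 38}, {"linear": [0, 0, 0.35], "twist": [0, 0, 0.182], "jaw": 38}, {"linear": [0, 0, 0.35], "twist": [0, 0, 0.182], "jaw": 38}, {"linear": [0, 0, 0.35], "twist": [0, 0, 0.182], "jaw": 38}, {"linear": [0, 0, 0.35], "twist": [0, 0, 0.182], "jaw": 38}, {"linear": [0, 0, 0.35], "twist": [0, 0, 0.182], "jaw": 38}, {"linear": [0, 0, 0.35], "twist": [0, 0, 0.182], "jaw": 38}, {"linear": [0, 0, 0.35], "twist": [0, 0, 0.182], "jaw": 38}]'

```text
time_s: 70.9
eef_pos: [0.4618, 0.0002, 0.2498]
ee_rot: [[0.927, 0.376, 0.001], [0.376, -0.927, -0.0], [0.001, 0.001, -1.0]]
contact_force: [-0.8, -3.7, 5.7]
finger_gap: 0.0441
```

>>> carry_out --targets '[{"linear": [0, 0, 0.35], "twist": [0, 0, 0.182], "jaw": 38}, {"linear": [0, 0, 0.35], "twist": [0, 0, 0.182], "jaw": 38}, {"linear": [0, 0, 0.35], "twist": [0, 0, 0.182], "jaw": 38}, {"linear": [0, 0, 0.35], "twist": [0, 0, 0.182], "jaw": 38}, {"linear": [0, 0, 0.35], "twist": [0, 0, 0.182], "jaw": 38}, {"linear": [0, 0, 0.35], "twist": [0, 0, 0.182], "jaw": 38}, {"linear": [0, 0, 0], "twist": [0, 0, 0], "jaw": 38}, {"linear": [0, 0, 0], "twist": [0, 0, 0], "jaw": 38}, {"linear": [0, 0, 0], "twist": [0, 0, 0], "jaw": 38}, {"linear": [0, 0, 0], "twist": [0, 0, 0], "jaw": 38}]'

```text
time_s: 72.15
eef_pos: [0.4618, 0.0002, 0.2477]
ee_rot: [[0.764, -0.645, 0.001], [-0.645, -0.764, -0.0], [0.001, -0.001, -1.0]]
contact_force: [-1.2, -1.8, 6.9]
finger_gap: 0.0448
```

```bash
python3 - <<'E'
from h import *
s=read_state();R=s["ee_rot"];print(s["eef_pos"],np.degrees(np.arctan2(-R[0,0],R[1,0])),s["q"].round(1),s["contact_force"].round(1),s["ft_torque"].round(2))
E
```

```text
[4.61841497e-01 1.64482625e-04 2.47749214e-01] -130.15739686530068 [ -32.2   17.7   34.9  114.2  -12.8   51.8 -120.7] [-1.2 -1.8  6.9] [-0.48  0.2  -0.07]
```

>>> carry_out --targets '[{"linear": [0, 0, 0], "twist": [0, 0, 0], "jaw": 65}, {"linear": [0, 0, 0], "twist": [0, 0, 0], "jaw": 65}, {"linear": [0, 0, 0], "twist": [0, 0, 0], "jaw": 65}, {"linear": [0, 0, 0], "twist": [0, 0, -0.182], "jaw": 65}, {"linear": [0, 0, 0], "twist": [0, 0, -0.182], "jaw": 65}, {"linear": [0, 0, 0], "twist": [0, 0, -0.182], "jaw": 65}, {"linear": [0, 0, 0], "twist": [0, 0, -0.182], "jaw": 65}, {"linear": [0, 0, 0], "twist": [0, 0, -0.182], "jaw": 65}, {"linear": [0, 0, 0], "twist": [0, 0, -0.182], "jaw": 65}, {"linear": [0, 0, 0], "twist": [0, 0, -0.182], "jaw": 65}]'

```text
time_s: 73.4
eef_pos: [0.4615, 0.0006, 0.2472]
ee_rot: [[0.836, 0.549, -0.0], [0.549, -0.836, 0.0], [-0.0, -0.0, -1.0]]
contact_force: [0.2, -0.7, 0.1]
finger_gap: 0.0647
```

>>> carry_out --targets '[{"linear": [0, 0, 0], "twist": [0, 0, -0.182], "jaw": 65}, {"linear": [0, 0, 0], "twist": [0, 0, -0.182], "jaw": 65}, {"linear": [0, 0, 0], "twist": [0, 0, -0.182], "jaw": 65}, {"linear": [0, 0, 0], "twist": [0, 0, -0.182], "jaw": 65}, {"linear": [0, 0, 0], "twist": [0, 0, -0.182], "jaw": 65}, {"linear": [0, 0, 0], "twist": [0, 0, -0.182], "jaw": 65}, {"linear": [0, 0, 0], "twist": [0, 0, -0.182], "jaw": 65}, {"linear": [0, 0, 0], "twist": [0, 0, -0.182], "jaw": 65}, {"linear": [0, 0, 0], "twist": [0, 0, -0.182], "jaw": 65}, {"linear": [0, 0, 0], "twist": [0, 0, -0.182], "jaw": 65}]'

```text
time_s: 74.65
eef_pos: [0.4614, 0.0005, 0.2472]
ee_rot: [[-0.738, 0.675, -0.0], [0.675, 0.738, 0.0], [0.0, -0.0, -1.0]]
contact_force: [0.0, -0.6, -0.2]
finger_gap: 0.0647
```

>>> carry_out --targets '[{"linear": [0, 0, 0], "twist": [0, 0, -0.182], "jaw": 65}, {"linear": [0, 0, 0], "twist": [0, 0, -0.182], "jaw": 65}, {"linear": [0, 0, 0], "twist": [0, 0, -0.182], "jaw": 65}, {"linear": [0, 0, 0], "twist": [0, 0, -0.182], "jaw": 65}, {"linear": [0, 0, 0], "twist": [0, 0, 0], "jaw": 38}, {"linear": [0, 0, 0], "twist": [0, 0, 0], "jaw": 38}, {"linear": [0, 0, 0], "twist": [0, 0, 0], "jaw": 38}, {"linear": [0, 0, 0], "twist": [0, 0, 0], "jaw": 38}, {"linear": [0, 0, 0], "twist": [0, 0, 0], "jaw": 38}, {"linear": [0, 0, 0], "twist": [0, 0, 0], "jaw": 38}]' --newtons 70

```text
time_s: 75.9
eef_pos: [0.4615, 0.0001, 0.2476]
ee_rot: [[-1.0, 0.023, 0.0], [0.023, 1.0, -0.001], [-0.0, -0.0, -1.0]]
contact_force: [-2.0, -1.3, 4.8]
finger_gap: 0.0442
```

```bash
python3 - <<'E'
from h import *
s=read_state();R=s["ee_rot"];print(s["eef_pos"],np.degrees(np.arctan2(-R[0,0],R[1,0])),s["q"].round(1),s["contact_force"].round(1),s["ft_torque"].round(2),s["finger_gap"])
E
```

```text
[4.61518875e-01 1.24164916e-04 2.47575138e-01] 88.66967647270152 [  5.2  15.5 -14.1 113.1   4.8  52.   77.3] [-2.  -1.3  4.8] [-0.4   0.42 -0.12] 0.044212089030211316
```

>>> carry_out --targets '[{"linear": [0, 0, 0.35], "twist": [0, 0, 0.185], "jaw": 38}, {"linear": [0, 0, 0.35], "twist": [0, 0, 0.185], "jaw": 38}, {"linear": [0, 0, 0.35], "twist": [0, 0, 0.185], "jaw": 38}, {"linear": [0, 0, 0.35], "twist": [0, 0, 0.185], "jaw": 38}, {"linear": [0, 0, 0.35], "twist": [0, 0, 0.185], "jaw": 38}, {"linear": [0, 0, 0.35], "twist": [0, 0, 0.185], "jaw": 38}, {"linear": [0, 0, 0.35], "twist": [0, 0, 0.185], "jaw": 38}, {"linear": [0, 0, 0.35], "twist": [0, 0, 0.185], "jaw": 38}, {"linear": [0, 0, 0.35], "twist": [0, 0, 0.185], "jaw": 38}, {"linear": [0, 0, 0.35], "twist": [0, 0, 0.185], "jaw": 38}]'

```text
time_s: 77.15
eef_pos: [0.462, 0.0005, 0.2441]
ee_rot: [[0.303, 0.953, 0.001], [0.953, -0.303, -0.0], [0.0, 0.001, -1.0]]
contact_force: [0.0, -0.8, 4.2]
finger_gap: 0.0443
```

>>> carry_out --targets '[{"linear": [0, 0, 0.35], "twist": [0, 0, 0.185], "jaw": 38}, {"linear": [0, 0, 0.35], "twist": [0, 0, 0.185], "jaw": 38}, {"linear": [0, 0, 0.35], "twist": [0, 0, 0.185], "jaw": 38}, {"linear": [0, 0, 0.35], "twist": [0, 0, 0.185], "jaw": 38}, {"linear": [0, 0, 0.35], "twist": [0, 0, 0.185], "jaw": 38}, {"linear": [0, 0, 0.35], "twist": [0, 0, 0.185], "jaw": 38}, {"linear": [0, 0, 0.35], "twist": [0, 0, 0.185], "jaw": 38}, {"linear": [0, 0, 0.35], "twist": [0, 0, 0.185], "jaw": 38}, {"linear": [0, 0, 0], "twist": [0, 0, 0], "jaw": 38}, {"linear": [0, 0, 0], "twist": [0, 0, 0], "jaw": 38}]'

```text
time_s: 78.4
eef_pos: [0.4621, 0.0002, 0.2413]
ee_rot: [[0.979, -0.203, 0.001], [-0.203, -0.979, -0.0], [0.002, 0.0, -1.0]]
contact_force: [1.7, -4.2, 3.9]
finger_gap: 0.0446
```

```bash
python3 - <<'E'
from h import *
s=read_state();R=s["ee_rot"];print(s["eef_pos"],np.degrees(np.arctan2(-R[0,0],R[1,0])),s["q"].round(1),s["contact_force"].round(1),s["ft_torque"].round(2),s["finger_gap"])
E
```

```text
[4.62132877e-01 1.72227199e-04 2.41346871e-01] -101.73425840968382 [-26.8  17.1  27.6 114.6 -10.2  50.4 -95.5] [ 1.7 -4.2  3.9] [-0.83 -0.49 -0.12] 0.044628159663312246
```

>>> carry_out --targets '[{"linear": [0, 0, 0.35], "twist": [0, 0, 0.185], "jaw": 38}, {"linear": [0, 0, 0.35], "twist": [0, 0, 0.185], "jaw": 38}, {"linear": [0, 0, 0], "twist": [0, 0, 0], "jaw": 38}, {"linear": [-0.8, 0.3, 0], "twist": [0, 0, 0], "jaw": 38}, {"linear": [-0.8, 0.3, 0], "twist": [0, 0, 0], "jaw": 38}, {"linear": [-0.8, 0.3, 0], "twist": [0, 0, 0], "jaw": 38}, {"linear": [0, 0, 0], "twist": [0, 0, 0], "jaw": 38}, {"linear": [0, 0, 0], "twist": [0, 0, 0], "jaw": 38}, {"linear": [0, 0, 0], "twist": [0, 0, 0], "jaw": 38}, {"linear": [0, 0, 0], "twist": [0, 0, 0], "jaw": 38}]'

```text
time_s: 79.65
eef_pos: [0.4618, 0.0001, 0.2408]
ee_rot: [[0.839, -0.543, 0.006], [-0.543, -0.839, -0.002], [0.006, -0.002, -1.0]]
contact_force: [12.4, -6.3, -5.3]
finger_gap: 0.0442
```

```bash
python3 - <<'E'
from h import *
s=read_state();R=s["ee_rot"];print(s["eef_pos"],np.degrees(np.arctan2(-R[0,0],R[1,0])),s["contact_force"].round(1),s["ft_torque"].round(2),s["finger_gap"])
E
```

```text
[4.61791722e-01 8.79126893e-05 2.40796623e-01] -122.91423058556644 [12.4 -6.3 -5.3] [-1.44 -2.31 -0.01] 0.044227061647595795
```

>>> carry_out --targets '[{"linear": [2, -0.8, 0], "twist": [0, 0, 0], "jaw": 38}, {"linear": [0, 0, 0], "twist": [0, 0, 0], "jaw": 38}, {"linear": [0, 0, 0], "twist": [0, 0, 0], "jaw": 85}, {"linear": [0, 0, 0], "twist": [0, 0, 0], "jaw": 85}, {"linear": [0, 0, 0], "twist": [0, 0, 0], "jaw": 85}, {"linear": [0, 0, 0], "twist": [0, 0, 0], "jaw": 85}, {"linear": [0, 0, -20], "twist": [0, 0, 0], "jaw": 85}, {"linear": [0, 0, -30], "twist": [0, 0, 0], "jaw": 85}, {"linear": [0, 0, -30], "twist": [0, 0, 0], "jaw": 85}, {"linear": [0, 0, -30], "twist": [0, 0, 0], "jaw": 85}]'

```text
time_s: 80.9
eef_pos: [0.4609, 0.0007, 0.3512]
ee_rot: [[0.838, -0.545, -0.0], [-0.545, -0.838, 0.0], [-0.0, 0.0, -1.0]]
contact_force: [-0.2, 0.2, 0.3]
finger_gap: 0.085
```

```bash
python3 - <<'E'
from h import *
s=read_state();p,R=rows(s["eef_pos"],s["ee_rot"],[.55,-.10,.37],0,13)
E
```

```text
[np.float64(10.0), np.float64(2.8), np.float64(-1.4)] [np.float64(-0.0), np.float64(0.0), np.float64(-0.165)]
[np.float64(9.4), np.float64(4.4), np.float64(-1.4)] [np.float64(-0.0), np.float64(0.0), np.float64(-0.165)]
[np.float64(8.5), np.float64(5.8), np.float64(-1.4)] [np.float64(-0.0), np.float64(0.0), np.float64(-0.165)]
[np.float64(7.5), np.float64(7.2), np.float64(-1.4)] [np.float64(-0.0), np.float64(0.0), np.float64(-0.165)]
[np.float64(6.2), np.float64(8.3), np.float64(-1.4)] [np.float64(-0.0), np.float64(0.0), np.float64(-0.165)]
[np.float64(4.7), np.float64(9.2), np.float64(-1.4)] [np.float64(-0.0), np.float64(0.0), np.float64(-0.165)]
[np.float64(3.2), np.float64(9.8), np.float64(-1.4)] [np.float64(-0.0), np.float64(0.0), np.float64(-0.165)]
[np.float64(1.5), np.float64(10.2), np.float64(-1.4)] [np.float64(-0.0), np.float64(0.0), np.float64(-0.165)]
[np.float64(-0.2), np.float64(10.3), np.float64(-1.4)] [np.float64(-0.0), np.float64(0.0), np.float64(-0.165)]
[np.float64(-1.9), np.float64(10.2), np.float64(-1.4)] [np.float64(-0.0), np.float64(0.0), np.float64(-0.165)]
[np.float64(-3.6), np.float64(9.7), np.float64(-1.4)] [np.float64(-0.0), np.float64(0.0), np.float64(-0.165)]
[np.float64(-5.1), np.float64(9.0), np.float64(-1.4)] [np.float64(-0.0), np.float64(0.0), np.float64(-0.165)]
[np.float64(-6.5), np.float64(8.0), np.float64(-1.4)] [np.float64(-0.0), np.float64(0.0), np.float64(-0.165)]
```

```bash
python3 - <<'E'
from h import *
s,w=wcam();np.savez("c_w14",**{k:np.array(v) for k,v in w.items()});save("w14",w["pixels"])
p,R=rows(s["eef_pos"],s["ee_rot"],[.66,0,.37],0,13)
E
```

```text
[np.float64(12.9), np.float64(-8.3), np.float64(-1.4)] [np.float64(-0.0), np.float64(0.0), np.float64(-0.165)]
[np.float64(14.1), np.float64(-6.1), np.float64(-1.4)] [np.float64(-0.0), np.float64(0.0), np.float64(-0.165)]
[np.float64(14.9), np.float64(-3.7), np.float64(-1.4)] [np.float64(-0.0), np.float64(0.0), np.float64(-0.165)]
[np.float64(15.3), np.float64(-1.2), np.float64(-1.4)] [np.float64(-0.0), np.float64(0.0), np.float64(-0.165)]
[np.float64(15.3), np.float64(1.3), np.float64(-1.4)] [np.float64(-0.0), np.float64(0.0), np.float64(-0.165)]
[np.float64(14.8), np.float64(3.8), np.float64(-1.4)] [np.float64(-0.0), np.float64(0.0), np.float64(-0.165)]
[np.float64(14.0), np.float64(6.2), np.float64(-1.4)] [np.float64(-0.0), np.float64(0.0), np.float64(-0.165)]
[np.float64(12.8), np.float64(8.4), np.float64(-1.4)] [np.float64(-0.0), np.float64(0.0), np.float64(-0.165)]
[np.float64(11.2), np.float64(10.4), np.float64(-1.4)] [np.float64(-0.0), np.float64(0.0), np.float64(-0.165)]
[np.float64(9.4), np.float64(12.1), np.float64(-1.4)] [np.float64(-0.0), np.float64(0.0), np.float64(-0.165)]
[np.float64(7.2), np.float64(13.5), np.float64(-1.4)] [np.float64(-0.0), np.float64(0.0), np.float64(-0.165)]
[np.float64(4.9), np.float64(14.5), np.float64(-1.4)] [np.float64(-0.0), np.float64(0.0), np.float64(-0.165)]
[np.float64(2.5), np.float64(15.1), np.float64(-1.4)] [np.float64(-0.0), np.float64(0.0), np.float64(-0.165)]
```

>>> carry_out --targets '[{"linear": [12.9, -8.3, -3], "twist": [0, 0, -0.165], "jaw": 85}, {"linear": [14, -6, -3], "twist": [0, 0, -0.165], "jaw": 85}, {"linear": [14.9, -3.7, -3], "twist": [0, 0, -0.165], "jaw": 85}, {"linear": [15.3, -1.2, -3], "twist": [0, 0, -0.165], "jaw": 85}, {"linear": [15.3, 1.3, -3], "twist": [0, 0, -0.165], "jaw": 85}, {"linear": [14.8, 3.8, 0], "twist": [0, 0, -0.165], "jaw": 85}, {"linear": [14, 6.2, 0], "twist": [0, 0, -0.165], "jaw": 85}, {"linear": [12.8, 8.4, 0], "twist": [0, 0, -0.165], "jaw": 85}, {"linear": [11.2, 10.4, 0], "twist": [0, 0, -0.165], "jaw": 85}, {"linear": [9.4, 12, 0], "twist": [0, 0, -0.165], "jaw": 85}]'

```text
time_s: 82.2
eef_pos: [0.6146, 0.0002, 0.3648]
ee_rot: [[0.473, 0.881, -0.001], [0.881, -0.473, 0.0], [-0.0, -0.001, -1.0]]
contact_force: [-1.1, -0.5, 0.2]
finger_gap: 0.085
```

>>> carry_out --targets '[{"linear": [7.2, 13.5, 0], "twist": [0, 0, -0.165], "jaw": 85}, {"linear": [4.9, 14.5, 0], "twist": [0, 0, -0.165], "jaw": 85}, {"linear": [2.5, 15, 0], "twist": [0, 0, -0.165], "jaw": 85}, {"linear": [0, 0, 20], "twist": [0, 0, 0], "jaw": 85}, {"linear": [0, 0, 25], "twist": [0, 0, 0], "jaw": 85}, {"linear": [0, 0, 25], "twist": [0, 0, 0], "jaw": 85}, {"linear": [0, 0, 25], "twist": [0, 0, 0], "jaw": 85}, {"linear": [0, 0, 20], "twist": [0, 0, 0], "jaw": 85}, {"linear": [0, 0, 0], "twist": [0, 0, 0], "jaw": 85}, {"linear": [0, 0, 0], "twist": [0, 0, 0], "jaw": 85}]'

```text
time_s: 83.45
eef_pos: [0.6604, -0.0002, 0.251]
ee_rot: [[0.003, 1.0, 0.001], [1.0, -0.003, 0.0], [0.0, 0.001, -1.0]]
contact_force: [-0.4, 0.4, 0.6]
finger_gap: 0.0852
```

```bash
python3 - <<'E'
from h import *
s,w=wcam();np.savez("c_w15",**{k:np.array(v) for k,v in w.items()});a=camera("scene");b=camera("side");print(s["eef_pos"],s["time_s"])
k=np.load("c_w14.npz");c=proj(k,[.462,.0005,.252]).astype(int);print("knob px in w14",c)
g=cv2.cvtColor(k["pixels"],cv2.COLOR_BGR2GRAY)
m=(g[c[1]-60:c[1]+50,c[0]-50:c[0]+50]>150).astype(np.uint8);n,l,st,ce=cv2.connectedComponentsWithStats(m)
for i in range(1,n):
    if st[i,4]>8: q=ce[i]+[c[0]-50,c[1]-60];x=at(k,*q,.252);print(st[i],q.round(),np.degrees(np.arctan2(x[1]-.0005,x[0]-.462)).round(),x.round(4))
f=lambda im,x0,y0,w_,h_,W,H:cv2.resize(np.array(im)[y0:y0+h_,x0:x0+w_],(W,H),interpolation=cv2.INTER_CUBIC)
a=a["pixels"];b=b["pixels"];a0=np.load("c_scene.npz")["pixels"]
top=np.hstack([f(a,220,150,60,110,218,400),f(b,260,175,50,92,218,400),f(w["pixels"],0,0,224,246,364,400)])
bot=np.hstack([f(a,200,130,200,75,400,200)[:200],f(k["pixels"],c[0]-100,c[1]-75,200,100,400,200)])
cv2.imwrite("pics/final.png",np.vstack([top,bot]));print(top.shape)
E
```

```text
[ 6.60358696e-01 -1.87604376e-04  2.51024291e-01] 83.45
knob px in w14 [314 247]
[   0   42   93   68 2745] [298. 276.] 120.0 [0.4508 0.02   0.252 ]
(400, 800, 3)
```

View pics/final.png

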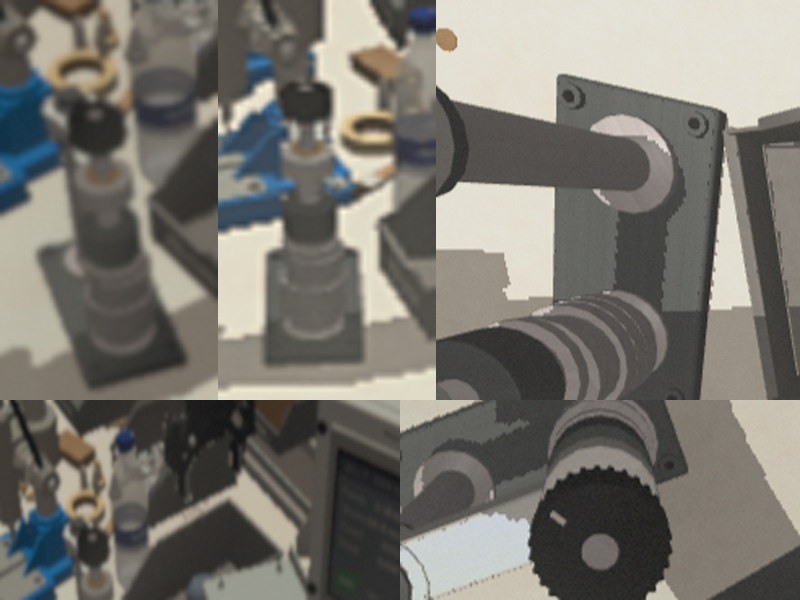

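The final composite shows the foot sitting on the pack, with the arm over the mandrel and the bottle and surroundings in place. The knob's mark sits at about 18°; I expected about 19° for 12.03 rad of screw, so the grip never slipped.

```bash
python3 -c "
from bench import *
print(hand_in())"
```

```text
the job is handed in; nothing more can be done
None
```

The job is done and handed in at about 84 s. I swung the arm clear to about 90° and slid the three bearings, then the sleeve, then the washer onto the mandrel. I then swung the arm back to its stop and screwed the knob clockwise in three grips.

**Last checks**
- **Screw:** the total turn was 12.03 rad. That lowers the screw about 23 mm, of which 16 mm was free travel, so the foot should be pushed in about 7 of 14 mm. The knob's white mark ended at about 18° against the 19° expected, so the grip did not slip.
- **Arm at its stop:** a final push on the knob gave 12 N with almost no movement.
- **Pack:** the pictures show the bearings and sleeve seated in order. The washer was centred on the mandrel, and the foot now bears on it.
- **Other objects:** the robot ended clear of everything. No contact with the phone, earbud case or bottle showed in the forces or in the parts of the pictures I checked. I did not look at the earbud case separately.

**Less certain**
- **Stem:** I judged how far the foot is pushed in from the turn count and geometry. The camera resolution was too coarse to measure the bright stem directly.
- **Camera readings:** the wrist and scene cameras disagreed by up to about 10 mm in y on the far parts. I used the close wrist views.

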